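Sort the stir bars into the gauge drawer

TASK

Pull the drawer of the white cabinet open, sort all the white stir bars on the blue mat by length into its compartments by dropping each one, lying level, through the shortest of the three gauge slots that will take it, and then push the drawer fully shut. Leave the glassware and other things around where they stand.

Things in the scene. Friction and masses are not known exactly. Their poses are not given: they have to be found in the camera images.
- drawer (a joint): The one wide, low drawer (blue front, 202 mm wide) of a white bench cabinet, 226 mm wide, 205 mm deep, 76 mm high and fixed to the bench. In m: 0 shut, 0.14 fully open; slides straight along -x of handle's frame. Friction about 2 N, stays where left. It may start up to 20 mm ajar.
- handle (a point): Middle of the drawer's steel bar handle: 100 mm long along this frame's y, 11 mm thick, 46 mm above the bench and 35 mm in front of the drawer's front face; free room behind it for a finger. The frame's x points into the cabinet, z up; its yaw is the cabinet's.
- slot_short (a point): Centre of the short gauge slot (37 x 17 mm, x by y of this frame; z up), orange-rimmed, 62 mm to the left (+y) of the middle one; on the upper face, 56 mm above the bench, of the clear 4 mm plate covering the drawer. Under it its own compartment: 116 x 58 mm, 37 mm deep. 70 mm behind the drawer's face; the plate is clear of the cabinet (20 mm higher) once the drawer is open 0.13.
- slot_medium (a point): Centre of the medium gauge slot (62 x 17 mm, x by y of this frame; z up), orange-rimmed, in the middle; on the upper face, 56 mm above the bench, of the clear 4 mm plate covering the drawer. Under it its own compartment: 116 x 58 mm, 37 mm deep. 70 mm behind the drawer's face; the plate is clear of the cabinet (20 mm higher) once the drawer is open 0.13.
- slot_long (a point): Centre of the long gauge slot (87 x 17 mm, x by y of this frame; z up), orange-rimmed, 62 mm to the right (-y) of the middle one; on the upper face, 56 mm above the bench, of the clear 4 mm plate covering the drawer. Under it its own compartment: 116 x 58 mm, 37 mm deep. 70 mm behind the drawer's face; the plate is clear of the cabinet (20 mm higher) once the drawer is open 0.13.
- bar_a_mid (a point): Centre of a white octagonal stir bar, loose on the mat, or absent. 12 mm across flats, 10 to 42 g; its x axis runs along it. Length 30, 55 or 80 mm (short, medium, long; not told which): judge by sight, or lay it level and centred over the slots, shortest first. Too long, it stays lying across the slot; else it drops through and cannot be got out again.
- bar_b_mid (a point): Centre of a white octagonal stir bar, loose on the mat, or absent. 12 mm across flats, 10 to 42 g; its x axis runs along it. Length 30, 55 or 80 mm (short, medium, long; not told which): judge by sight, or lay it level and centred over the slots, shortest first. Too long, it stays lying across the slot; else it drops through and cannot be got out again.
- bar_c_mid (a point): Centre of a white octagonal stir bar, loose on the mat, or absent. 12 mm across flats, 10 to 42 g; its x axis runs along it. Length 30, 55 or 80 mm (short, medium, long; not told which): judge by sight, or lay it level and centred over the slots, shortest first. Too long, it stays lying across the slot; else it drops through and cannot be got out again.
- bar_d_mid (a point): Centre of a white octagonal stir bar, loose on the mat, or absent. 12 mm across flats, 10 to 42 g; its x axis runs along it. Length 30, 55 or 80 mm (short, medium, long; not told which): judge by sight, or lay it level and centred over the slots, shortest first. Too long, it stays lying across the slot; else it drops through and cannot be got out again.
- bar_e_mid (a point): Centre of a white octagonal stir bar, loose on the mat, or absent. 12 mm across flats, 10 to 42 g; its x axis runs along it. Length 30, 55 or 80 mm (short, medium, long; not told which): judge by sight, or lay it level and centred over the slots, shortest first. Too long, it stays lying across the slot; else it drops through and cannot be got out again.
- bar_f_mid (a point): Centre of a white octagonal stir bar, loose on the mat, or absent. 12 mm across flats, 10 to 42 g; its x axis runs along it. Length 30, 55 or 80 mm (short, medium, long; not told which): judge by sight, or lay it level and centred over the slots, shortest first. Too long, it stays lying across the slot; else it drops through and cannot be got out again.
- mat_c (a point): Centre of the upper face of the blue mat, 270 x 370 mm (x, y), 2 mm thick, fixed to the bench.
- beaker_big: Glass beaker, 70 mm across, 92 mm high, standing behind the mat. Bystander. Origin at the centre of its underside.
- reagent: Amber reagent bottle, 54 mm across, 95 mm high, behind the mat. Bystander. Origin at the centre of its underside.
- vial: Small clear vial, 32 mm across, 42 mm high, standing near the far edge of the mat. Bystander. Origin at the centre of its underside.
- logger: White climate logger, 30 x 100 x 95 mm, standing on the bench. Bystander. Origin at the centre of its underside.
- screwdriver: Screwdriver lying on the bench at the left. Bystander.
- buffer: Small white jar with red cap, 40 mm across, 60 mm high, standing on the cabinet's top. Bystander. Origin at the centre of its underside.

How it is judged:
By the outcome, as a careful person would: the job done as asked, in the order asked, and still so for the second after the job is handed in, with the robot touching nothing.
Of bar_a, bar_b, bar_c, bar_d, bar_e, bar_f only 4 to 6 are there at a start; the rules pass over those that are not, and their reading is None.
At some moment in a run one of bar_a, bar_b, bar_c, bar_d, bar_e, bar_f may be knocked a few centimetres aside while the robot is not near it.
Once in a run the grip may slacken for a moment while it holds something.
It also fails if it takes over 210 s, if anything falls off the work surface, if the arm or the gripper's body presses on something with over 40 N, if the wrist force passes 120 N, or if a joint passes its speed limit or range.

ROBOT

A 6-joint arm with a two-finger parallel gripper is mounted at the origin on the work surface. World frame = base frame: x ahead of the robot, y to its left, z up, the work surface at z = 0. Lengths are in mm, angles in degrees, forces in N, time in s.
With the tool pointing down it reaches from about 350 to 850 mm from the base axis. Payload 8.1 kg.
Tool frame: the origin (TCP) lies at the very end of the fingers, on their centre line; the grasp point (between the pads) lies r.tcp_to_grasp behind it (r.tcp_to_grasp is the distance from the TCP to the grasp point, in mm); z points along the fingers, y is the line along which they close (so a half turn about z gives the same grasp; the last joint's range is limited). The gripper opens to 85 mm and grips with 20 to 120 N. Pads are 22 mm wide; open, the fingers measure 114 mm over their backs; the gripper's body (76 mm by 85 mm) begins 54 mm behind the grasp point. The pads swing forward as they close: fully open they stand 13 mm farther back than shut.
Start: joints at [68.446, 7.471, 85.268, -0, 87.261, -4.893], TCP at [172.009, 574.82, 206.192] pointing down, gripper open.
Joint ranges: [-169.43, 169.43], [-51.17, 129.36], [1.28, 143.12], [-76.62, 256.62], [0, 156.53], [-152.29, 152.29]. Speed limits (degrees/s): [136.94, 136.94, 159.86, 180, 180, 180].

INTERFACE

Orientations are given as [roll, pitch, yaw] about the fixed x, y, z axes, in that order (R = Rz(yaw) Ry(pitch) Rx(roll)).
In Python, from bench import r gives the robot as it stands.
- The arm moves only by the shell command python3 -m handwheel 'ROWS' [OPENING] [FORCE]. ROWS is JSON, a list of rows, each a list of 4 numbers: the shift along the tool's x, y, z in m, then the turn about the tool's z in degrees. A call has 1 to 10 rows; each row shifts and turns the commanded pose from where the row before left it, along the tool's axes as they then stand; what a row does not reach is not made up. A row lasts 1/10 s, in which the tool goes at most 50 mm and 8.59 degrees, less where a joint would pass 70% of its speed; a pose out of reach is approached as far as the arm can. A call is refused whole if a number of a shift passes 0.05 or a number of a turn 8.59, either way. A call with a gripper value outside its range is refused whole. OPENING is the finger opening in m, from 0 to 0.0854, set as the call begins (- or left out, the last holds). The fingers move at their own pace and stop on an object; FORCE is the grip in N (left out, the last holds). Time passes only in rows, so rows that do not move let the fingers close. It gives the time, the measured TCP pose, the force, the opening and the grip force at its end, in the units of the state.
- r.sense(): the state, without advancing time (a new reading comes with each control period).
- r.snapshot(name): name is "scene" or "top"; returns the picture (384x512x3 uint8, red, green, blue); there is no depth.
- r.camera_params(name): a dict with "fx", "fy", "cx", "cy" (pixels), "R" (3x3) and "t" (3): a world point X has camera coordinates R X + t. Camera axes: x right, y down, z forward; pixel columns grow to the right and rows downward; lengths in mm; the calibration is good to about 2 mm. A picture is of the moment at which its call begins. camera_params takes no time and is no camera call.
- r.hand_in(): hands the job in; it is judged then, once.
The state is a dict: "time": time; "joint_pos": joint angles; "qd": joint speeds; "joint_efforts": joint torques, N m; "tool_pos": TCP position; "tcp_rot": TCP orientation; "ft_force": force on the tool from outside, world axes, zero at the start; "wrist_torque": the same for the moment, N m; "finger_gap": finger opening in mm; "grip_force": force on a finger pad.
Only numpy, scipy, OpenCV 4.12 (cv2) and the standard library are available. Lean on these libraries where they do the work, as an engineer would, in place of code of your own. Each camera call takes 0.05 s, during which the arm holds its last target. There are 200 camera calls.

## Working session

There is one attempt and no reset: what is moved stays moved. The work goes in short steps, Python scripts to look and compute and a shell command to move; the robot and the scene stay as the last step left them, time stands still between calls to the robot, and variables do not carry over. Pictures are saved under pics/ and viewed, at most 14 in all, crops included, and the job is handed in when it is done.

```bash
mkdir -p pics; ls
python3 - <<'E'
from bench import r
import cv2, numpy as np
print(r.sense(), r.tcp_to_grasp)
for n in("scene","top"):
    im=r.snapshot(n); cv2.imwrite(f"pics/{n}0.png",cv2.resize(im[:,:,::-1],(800,600),interpolation=cv2.INTER_CUBIC)); np.save(f"{n}0.npy",im)
    print(n,r.camera_params(n))
E
```

```text
pics
{'time': 0.0, 'joint_pos': array([ 6.84436389e+01,  7.51687106e+00,  8.53294095e+01,  7.78656778e-04,
        8.72605731e+01, -4.89373374e+00]), 'qd': array([ 0.05097773, -0.05681159, -0.02504679, -0.06135554,  0.0379292 ,
        0.02503005]), 'joint_efforts': array([-1.10591791e-03, -5.69404471e+01, -5.00546908e+01, -4.39742253e-04,
        1.50546822e-02, -2.71898898e-05]), 'tool_pos': array([171.80316985, 574.25860188, 205.12483939]), 'tcp_rot': array([-1.79893602e+02, -9.89032582e-03,  1.63337326e+02]), 'ft_force': array([ 0.17150212, -0.28717935,  0.16957241]), 'wrist_torque': array([ 0.0163152 , -0.00709293, -0.00872512]), 'grip_force': 0.0, 'finger_gap': 85.16785945016362} 18.700000000000003
scene {'fx': 467.61676378737906, 'fy': 467.61676378737906, 'cx': 262.98590838270127, 'cy': 195.23114120768795, 'R': array([[ 0.64120984,  0.76732149,  0.00822626],
       [ 0.54919907, -0.45139669, -0.70329326],
       [-0.53593873,  0.45547641, -0.71085225]]), 't': array([-402.33616727, -255.73555627, 1957.07020659])}
top {'fx': 355.7309765143997, 'fy': 355.7309765143997, 'cx': 248.37533292339492, 'cy': 197.07734874368415, 'R': array([[ 0.01216152, -0.99980166,  0.01577144],
       [-0.99712073, -0.01330654, -0.0746538 ],
       [ 0.07484885, -0.01481812, -0.99708479]]), 't': array([  -4.67808197,  572.78141116, 1111.51073966])}
```

View pics/scene0.png

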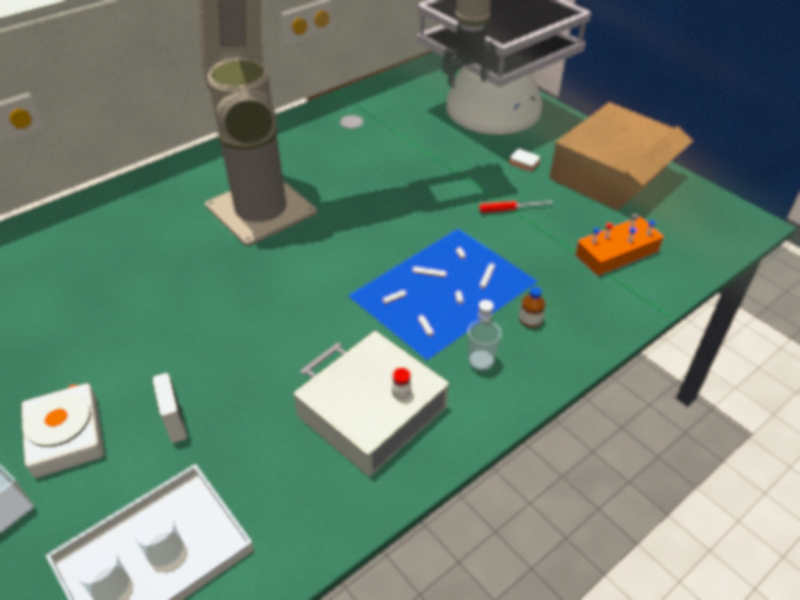

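View pics/top0.png

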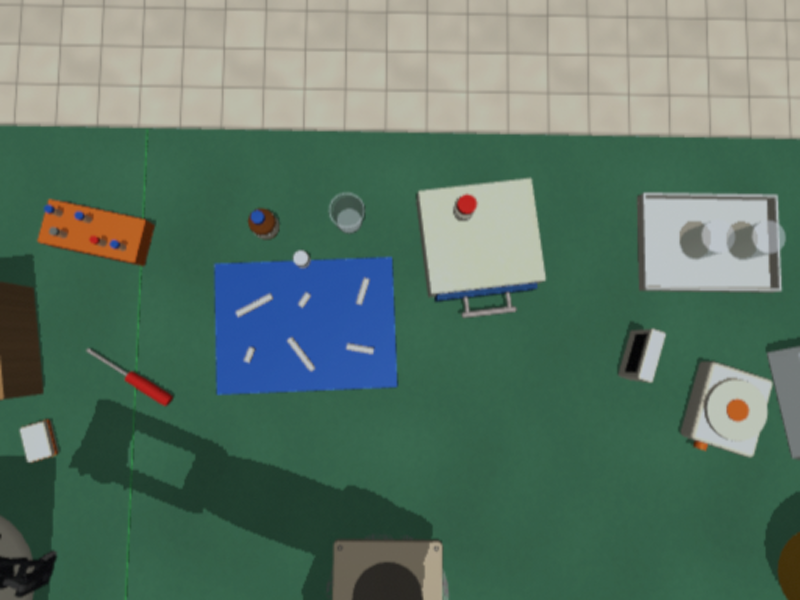

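The pictures show six bars on the mat (800x600 top view px): long at (254,305) and (301,354), medium at (363,291) and (360,349), short at (304,299) and (249,355). The cabinet top spans (418,190) to (545,280), and its handle is near (489,311). The drawer is slightly ajar.

```bash
cat > h.py <<'E'
from bench import r
import cv2, numpy as np
def unproj(px,z,n="top"):
    c=r.camera_params(n); px=np.atleast_2d(px).astype(float)
    d=np.c_[(px[:,0]-c["cx"])/c["fx"],(px[:,1]-c["cy"])/c["fy"],np.ones(len(px))]@c["R"]
    o=-c["R"].T@c["t"]; return o+d*((z-o[2])/d[:,2])[:,None]
def proj(X,n="top"):
    c=r.camera_params(n); p=np.atleast_2d(X)@c["R"].T+c["t"]
    return np.c_[p[:,0]/p[:,2]*c["fx"]+c["cx"],p[:,1]/p[:,2]*c["fy"]+c["cy"]]
def bars(im,n="top",z=8,region=None):
    """white blobs on blue mat -> (x,y,yaw,len,px area)"""
    f=im.astype(float); w=np.clip((f[:,:,0]-60)/120,0,1)   # red channel: blue mat is low
    hsv=cv2.cvtColor(im,cv2.COLOR_RGB2HSV); blue=((hsv[:,:,0]>105)&(hsv[:,:,0]<125)&(hsv[:,:,1]>150)).astype(np.uint8)
    k,l,s,_=cv2.connectedComponentsWithStats(blue); i=1+np.argmax(s[1:,4])
    hull=cv2.convexHull(np.argwhere(l==i)[:,::-1].astype(np.int32)); m=np.zeros(blue.shape,np.uint8); cv2.fillConvexPoly(m,hull,1)
    m=cv2.erode(m,np.ones((3,3)))
    k,l,s,_=cv2.connectedComponentsWithStats(((w>.2)&(m>0)).astype(np.uint8)); out=[]
    for j in range(1,k):
        if s[j,4]<8: continue
        v,u=np.nonzero(cv2.dilate((l==j).astype(np.uint8),np.ones((3,3)))); P=unproj(np.c_[u,v],z,n)[:,:2]; ww=w[v,u]
        c=np.average(P,axis=0,weights=ww); C=np.cov(P.T,aweights=ww); e,V=np.linalg.eigh(C)
        out.append((*c.round(1),round(np.degrees(np.arctan2(V[1,1],V[0,1]))%180,1),round(np.sqrt(12*e[1]),1),round(ww.sum(),1)))
    return out
def fmt(s=None):
    s=s or r.sense(); print("t",round(s["time"],2),"pos",s["tool_pos"].round(1),"rot",s["tcp_rot"].round(1),"F",s["ft_force"].round(1),"gap",round(s["finger_gap"],1),"grip",round(float(s["grip_force"]),1),"j",s["joint_pos"].round(0))
E
python3 - <<'E'
from h import *
for n in("top","scene"):
    im=np.load(n+"0.npy"); print(n); [print(b) for b in bars(im,n)]
# cabinet roof corners / handle from top picture (800 -> 512 scale)
im=np.load("top0.npy"); hsv=cv2.cvtColor(im,cv2.COLOR_RGB2HSV)
m=((hsv[:,:,1]<60)&(hsv[:,:,2]>190)).astype(np.uint8); k,l,s,c=cv2.connectedComponentsWithStats(m)
lab=l[int(240*.64),int(470*.64)]; pts=np.argwhere(l==lab)[:,::-1].astype(np.float32); 
box=cv2.boxPoints(cv2.minAreaRect(pts)); print(box); P=unproj(box,76); print(P.round(1)); 
for a,b in((0,1),(1,2)): d=P[b]-P[a]; print(np.linalg.norm(d),np.degrees(np.arctan2(d[1],d[0])))
print("C",P.mean(0))
cr=im[180:206,285:340]; print(hsv[194:204,300:326,2])
cv2.imwrite("pics/hand.png",cv2.resize(im[100:210,255:360,::-1],None,fx=5,fy=5,interpolation=cv2.INTER_CUBIC))
E
```

```text
top
(np.float64(667.0), np.float64(184.1), np.float64(91.7), np.float64(27.0), np.float64(31.1))
(np.float64(609.2), np.float64(56.7), np.float64(163.3), np.float64(55.8), np.float64(63.3))
(np.float64(589.5), np.float64(176.7), np.float64(148.3), np.float64(30.8), np.float64(35.8))
(np.float64(577.0), np.float64(279.5), np.float64(119.1), np.float64(80.9), np.float64(96.7))
(np.float64(477.6), np.float64(180.8), np.float64(38.4), np.float64(80.6), np.float64(94.9))
(np.float64(490.5), np.float64(60.6), np.float64(80.3), np.float64(55.8), np.float64(65.2))
(np.float64(475.3), np.float64(286.5), np.float64(160.5), np.float64(30.7), np.float64(35.7))
scene
(np.float64(-86.9), np.float64(1381.2), np.float64(118.6), np.float64(99.6), np.float64(17.1))
(np.float64(451.9), np.float64(1161.9), np.float64(176.5), np.float64(209.2), np.float64(254.1))
[[268.71774  122.628845]
 [339.87595  114.15762 ]
 [347.46957  177.94409 ]
 [276.31137  186.41531 ]]
[[ 799.6  -56.5   76. ]
 [ 830.  -276.9   76. ]
 [ 631.4 -298.8   76. ]
 [ 602.4  -81.1   76. ]]
222.51011202251593 -82.14169170202248
199.85966
[... 463 characters left out ...]
90  91  91
   96  98 102 107 118 134 134 143]
 [ 90  66  64  66  72  77  81  89  94  94  98 101 104 112 119 132 137 139
  146 146 146 144 145 148 146 148]
 [107  98  98 101 106 114 122 132 139 144 147 147 145 145 144 146 148 150
  152 151 148 141 132 128 119 116]
 [142 147 147 147 145 144 147 147 150 152 153 151 146 143 130 122 118 116
  115 112 114 112 106 104  98  94]
 [151 155 154 151 143 133 129 120 116 113 115 117 117 115 105 100  98  94
   93  92  98 100  99  99  98  98]
 [116 116 114 116 114 108 105  99  93  90  94 100 100 100  99 100 100  99
  100  98  99  99  99  99  97  98]
 [ 95  94  94 100 101  99  98  98  97  97  98  99  99  99 100 101 101 101
  100  99  99  99  99  98  98  98]]
```

View pics/hand.png

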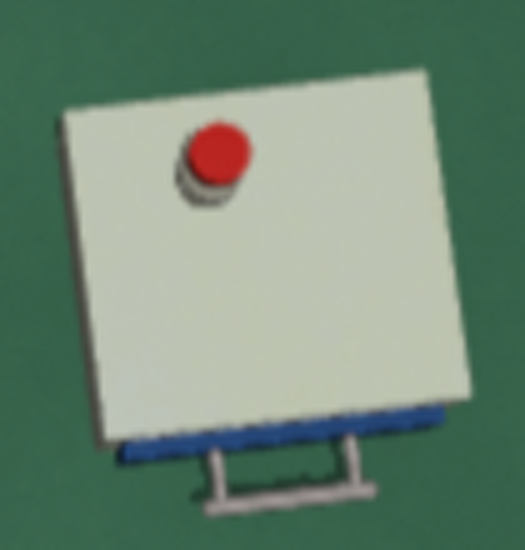

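The crop shows the handle bar running from (207,508) to (375,490) crop px, with the drawer face slightly ajar. Next I compute the cabinet yaw and handle pose, then plan the approach.

```bash
cat >> h.py <<'E'
def plan(x,y,z,yaw,sym=True):
    s=r.sense(); p=s["tool_pos"]; y0=s["tcp_rot"][2]; d=np.array([x,y,z])-p
    a=np.radians(y0); L=np.array([d[0]*np.cos(a)+d[1]*np.sin(a), d[0]*np.sin(a)-d[1]*np.cos(a), -d[2]])
    t=[(y0-yaw-k+180)%360-180 for k in((0,180) if sym else (0,))]; j1=np.degrees(np.arctan2(y,x))
    print("shift mm (tool) ",L.round(1)," turns",[(round(v,1),"j6->%.0f"%(s["joint_pos"][5]+v+j1-s["joint_pos"][0])) for v in t])
E
python3 - <<'E'
from h import *
im=np.load("top0.npy"); f=im.astype(float); hsv=cv2.cvtColor(im,cv2.COLOR_RGB2HSV)
def fit(pts,z):
    P=unproj(pts,z)[:,:2]; v=cv2.fitLine(P.astype(np.float32),cv2.DIST_HUBER,0,.01,.01).ravel(); print("dir",np.degrees(np.arctan2(v[1],v[0]))%180,"pt",v[2:]); return v
# handle: brightness centroid per column
g=f[:,:,0]
hp=[]
for u in range(298,329):
    c=201.6-(u-296.4)*3.6/33.6; v=np.arange(int(c)-4,int(c)+6); w=np.clip(g[v,u]-80,0,None); w[np.abs(v-c)>3]=0; hp.append((u,(w*v).sum()/w.sum()))
H=fit(np.array(hp),46)
# roof front edge: red 50% crossing going down
fe=[]
for u in range(280,345):
    v=np.arange(165,195); col=g[v,u]; k=np.nonzero((col[:-1]>120)&(col[1:]<=120))[0]
    if len(k): k=k[0]; fe.append((u,v[k]+(col[k]-120)/(col[k]-col[k+1])))
F=fit(np.array(fe),76)
le=[]; re=[]
for v in range(130,170):
    for u0,o in((255,le),(360,re)):
        us=np.arange(255,285) if o is le else np.arange(360,330,-1); col=g[v,us]; k=np.nonzero((col[:-1]<=130)&(col[1:]>130))[0]
        if len(k): k=k[0]; o.append((us[k]+(us[k+1]-us[k])*(130-col[k])/(col[k+1]-col[k]),v))
Lf=fit(np.array(le),76); R=fit(np.array(re),76)
nrm=np.array([-F[1],F[0]]); nrm*=np.sign(nrm[0]); print("handle behind front edge",((F[2:]-H[2:])@nrm))
# ends of the handle
ends=unproj([[296.4,201.6],[330,198]],46); print("handle mid",ends.mean(0),np.linalg.norm(ends[1]-ends[0]))
tang=np.array([F[0],F[1]])*np.sign(F[1]); mid=lambda l:(l[2:])@tang
# roof centre along tang, from side lines intersected with front edge
def inter(A,B): 
    M=np.c_[A[:2],-B[:2]]; t=np.linalg.solve(M,B[2:]-A[2:]); return A[2:]+t[0]*A[:2]
a,b=inter(F,Lf),inter(F,R); print("front corners",a,b,np.linalg.norm(a-b),"mid",(a+b)/2)
plan(540,-180,120,97)
E
```

```text
dir 97.50222 pt [ 566.9594  -199.57323]
dir 97.599594 pt [ 612.3512  -190.09361]
dir 7.5027156 pt [715.91376  -63.380367]
dir 7.569305 pt [ 719.44025 -291.05338]
handle behind front edge 46.246758
handle mid [ 565.1345832  -199.61766685   46.        ] 106.01098800013949
front corners [597.52527 -78.97222] [ 627.4523  -303.27704] 226.29245 mid [ 612.4888  -191.12463]
shift mm (tool)  [-569.  -617.1   85.3]  turns [(np.float64(66.3), 'j6->-25'), (np.float64(-113.7), 'j6->-205')]
```

```bash
R='x'
python3 -m handwheel '[[-0.03,-0.0313,0,0],[-0.03,-0.0313,0,0],[-0.03,-0.0313,0,0],[-0.03,-0.0313,0,0],[-0.03,-0.0313,0,0],[-0.03,-0.0313,0,0],[-0.03,-0.0313,0,0],[-0.03,-0.0313,0,0],[-0.03,-0.0313,0,0],[-0.03,-0.0313,0,0]]' 0.03
python3 -m handwheel '[[-0.03,-0.0313,0,0],[-0.03,-0.0313,0,0],[-0.03,-0.0313,0,0],[-0.03,-0.0313,0,0],[-0.03,-0.0313,0,0],[-0.03,-0.0313,0,0],[-0.03,-0.0313,0,0],[-0.03,-0.0313,0,0],[-0.03,-0.0313,0,0],[-0.03,-0.0313,0,0]]'
python3 -m handwheel '[[0,0,0,8.2],[0,0,0,8.2],[0,0,0,8.2],[0,0,0,8.2],[0,0,0,8.2],[0,0,0,8.2],[0,0,0,8.2],[0,0,0,8.2],[0,0,0,0]]'
python3 -c "from h import *;fmt();plan(566.8,-197.5,28,97.5)"
```

```text
time: 1.1
tool_pos: [369.9, 187.3, 205.9]
tcp_rot: [-180.0, -0.0, 163.4]
ft_force: [0.0, 0.4, 0.8]
finger_gap: 30.0
grip_force: 0.0
time: 2.1
tool_pos: [567.6, -198.6, 205.6]
tcp_rot: [180.0, -0.0, 163.3]
ft_force: [0.8, 0.6, 0.8]
finger_gap: 30.1
grip_force: 0.0
time: 3.0
tool_pos: [567.0, -196.8, 205.6]
tcp_rot: [-180.0, -0.0, 97.6]
ft_force: [0.4, -0.9, 0.2]
finger_gap: 30.2
grip_force: 0.0
t 3.0 pos [ 567.  -196.8  205.6] rot [-180.    -0.    97.6] F [ 0.4 -0.9  0.2] gap 30.2 grip 0.0 j [-24.   8.  85.  -0.  87. -32.]
shift mm (tool)  [ -0.7  -0.3 177.6]  turns [(np.float64(0.1), 'j6->-27'), (np.float64(-179.9), 'j6->-207')]
```

```bash
python3 -m handwheel '[[0,0,0.03,0],[0,0,0.03,0],[0,0,0.03,0],[0,0,0.03,0],[0,0,0.005,0]]' 0.023
python3 -m handwheel '[[0,0,0.008,0],[0,0,0.008,0],[0,0,0.008,0],[0,0,0.008,0],[0,0,0.01,0],[0,0,0.01,0]]'
python3 -m handwheel '[[0,0,0,0],[0,0,0,0],[0,0,0,0],[0,0,0,0]]' 0 40
python3 -c "from h import *;fmt()"
```

```text
time: 3.5
tool_pos: [564.0, -195.5, 76.2]
tcp_rot: [-179.6, -0.2, 98.0]
ft_force: [-0.3, -0.1, 0.6]
finger_gap: 22.7
grip_force: 0.0
time: 4.1
tool_pos: [567.5, -197.0, 28.7]
tcp_rot: [180.0, 0.0, 97.7]
ft_force: [0.3, -0.3, 0.4]
finger_gap: 22.7
grip_force: 0.0
time: 4.5
tool_pos: [567.8, -197.1, 29.8]
tcp_rot: [180.0, 0.0, 97.7]
ft_force: [1.3, 0.1, -0.6]
finger_gap: -0.2
grip_force: 0.0
t 4.5 pos [ 567.8 -197.1   29.8] rot [180.    0.   97.7] F [ 1.3  0.1 -0.6] gap -0.2 grip 0.0 j [-24.  16.  95.  -0.  69. -32.]
```

Run:
```python
from h import *
t=r.snapshot("top"); s=r.snapshot("scene")
p=proj([567.8,-197.1,29.8],"scene")[0].astype(int); q=proj([567.8,-197.1,29.8])[0].astype(int); print(p,q)
a=cv2.resize(t[q[1]-60:q[1]+40,q[0]-50:q[0]+50,::-1],(400,400),interpolation=cv2.INTER_CUBIC)
b=cv2.resize(s[p[1]-50:p[1]+50,p[0]-50:p[0]+50,::-1],(400,400),interpolation=cv2.INTER_CUBIC)
cv2.imwrite("pics/miss.png",np.hstack([a,b]))
```

```text
[205 232] [311 199]
```

View pics/miss.png

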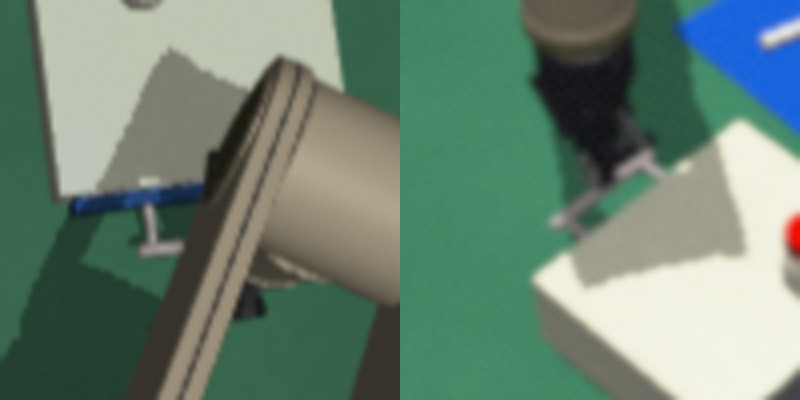

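The view shows the arm hiding most of the handle in the top view. In the scene crop the finger tips end right at the bar around (607,188). I'll zoom to see which side they are on.

Run:
```python
from h import *
s=r.snapshot("scene")
c=s[205:255,175:240,::-1]; c=np.clip(c.astype(float)*1.6,0,255).astype(np.uint8)
cv2.imwrite("pics/miss2.png",cv2.resize(c,(780,600),interpolation=cv2.INTER_CUBIC))
o=lambda X:(proj(X,"scene")[0]-[175,205])*12
u=np.array([np.cos(np.radians(7.55)),np.sin(np.radians(7.55)),0]);
for n,X in(("tip",[567.8,-197.1,29.8]),("hmid",[566.8,-197.5,46])): print(n,o(X))
for d in(-50,50): print(d,o(np.array([566.8,-197.5,46])+d*np.array([-u[1],u[0],0])))
```

```text
tip [367.05176859 334.47841623]
hmid [359.04156508 294.65251073]
-50 [220.81561287 398.70061859]
50 [492.63306799 194.09293504]
```

View pics/miss2.png

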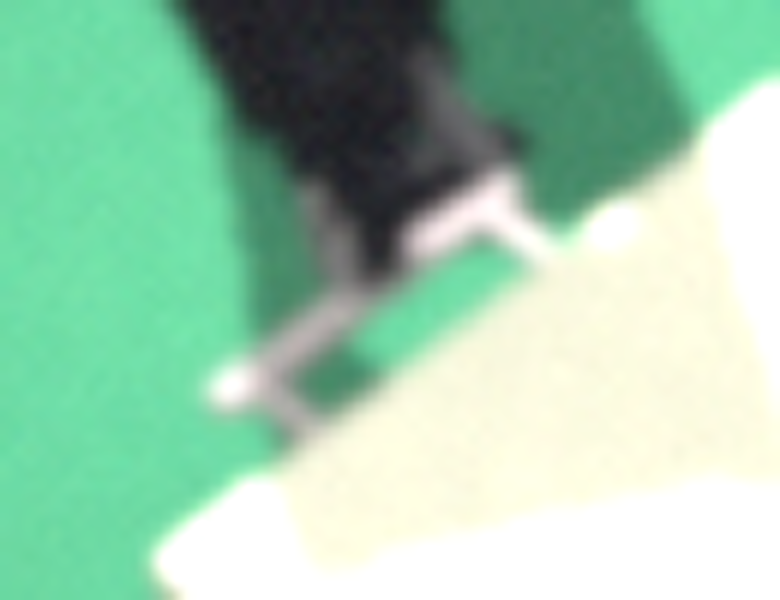

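In the zoom, the handle ends are at (215,390) and (515,180), as I predicted. The finger tips end near (375,283), at bar level instead of about 20 mm below it, so the fingers seem to sit above the bar. I'll reopen and go lower gently, watching the force.

```bash
python3 -m handwheel '[[0,0,-0.005,0],[0,0,0,0],[0,0,0,0]]' 0.024
python3 -m handwheel '[[0,0,0.005,0],[0,0,0.005,0],[0,0,0.005,0],[0,0,0,0]]'
python3 - <<'E'
from h import *
fmt(); s=r.snapshot("scene")
c=s[205:255,175:240,::-1]; c=np.clip(c.astype(float)*1.6,0,255).astype(np.uint8)
cv2.imwrite("pics/m3.png",cv2.resize(c,(780,600),interpolation=cv2.INTER_CUBIC))
E
```

```text
time: 4.95
tool_pos: [567.7, -197.1, 34.7]
tcp_rot: [180.0, 0.0, 97.7]
ft_force: [0.1, -0.4, 0.2]
finger_gap: 23.8
grip_force: 0.0
time: 5.35
tool_pos: [566.3, -196.5, 17.6]
tcp_rot: [-179.9, -0.1, 97.7]
ft_force: [0.0, 0.5, -0.1]
finger_gap: 23.8
grip_force: 0.0
t 5.35 pos [ 566.3 -196.5   17.6] rot [-1.799e+02 -1.000e-01  9.770e+01] F [ 0.   0.5 -0.1] gap 23.8 grip 0.0 j [-24.  17.  95.  -0.  68. -32.]
```

View pics/m3.png

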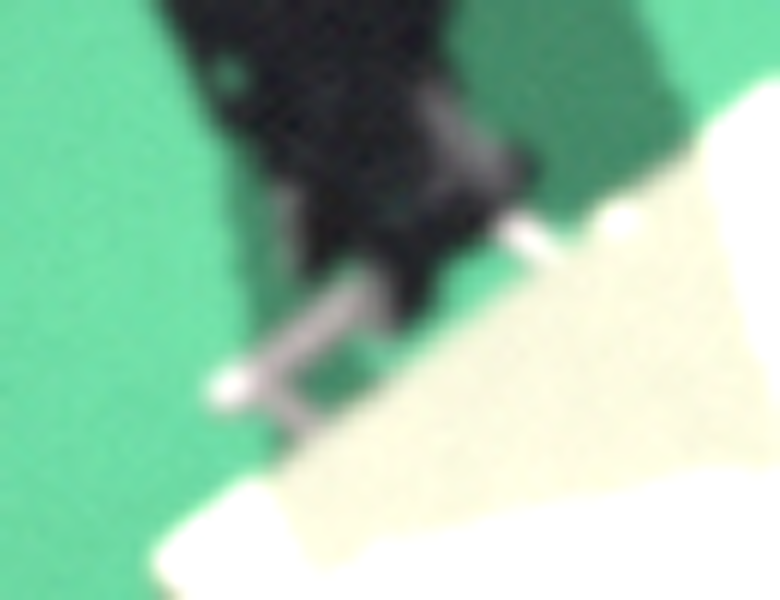

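The near finger is now visibly behind the bar, at about (410,310). I'll close.

```bash
python3 -m handwheel '[[0,0,0.004,0],[0,0,0,0],[0,0,0,0],[0,0,0,0],[0,0,0,0]]' 0 40
python3 -c "from h import *;fmt()"
```

```text
time: 5.9
tool_pos: [567.9, -197.1, 15.7]
tcp_rot: [179.9, 0.0, 97.7]
ft_force: [2.8, 0.0, 3.5]
finger_gap: 9.0
grip_force: 39.3
t 5.9 pos [ 567.9 -197.1   15.7] rot [179.9   0.   97.7] F [2.8 0.  3.5] gap 9.0 grip 39.3 j [-24.  17.  95.   0.  68. -32.]
```

```bash
python3 -m handwheel '[[0,-0.01,0,0],[0,-0.02,0,0],[0,-0.02,0,0],[0,-0.02,0,0],[0,-0.02,0,0],[0,-0.02,0,0],[0,-0.012,0,0],[0,-0.005,0,0],[0,0,0,0],[0,0,0,0]]'
python3 -m handwheel '[[0,-0.002,0,0],[0,-0.002,0,0],[0,0,0,0]]'
```

```text
time: 6.9
tool_pos: [441.2, -213.8, 15.6]
tcp_rot: [180.0, -0.0, 97.7]
ft_force: [-0.6, 3.0, 6.8]
finger_gap: 9.1
grip_force: 41.8
time: 7.2
tool_pos: [441.2, -213.9, 15.7]
tcp_rot: [179.6, 0.0, 97.7]
ft_force: [20.1, 5.4, -8.9]
finger_gap: 9.1
grip_force: 40.3
```

```bash
python3 -m handwheel '[[0,0.004,0,0],[0,0,0,0],[0,0,0,0],[0,0,-0.03,0],[0,0,-0.04,0],[0,0,-0.04,0],[0,0,0,0]]' 0.024
python3 -m handwheel '[[0.038,0.0122,0,0],[0.038,0.0122,0,0],[0.038,0.0122,0,0],[0.038,0.0122,0,0],[0.038,0.0122,0,0],[0.038,0.0122,0,0],[0.038,0.0122,0,0],[0,0,0,8.5],[0,0,0,8.5],[0,0,0,0]]' 0.03
python3 - <<'E'
from h import *
fmt(); s=r.snapshot("top"); np.save("top1.npy",s); sc=r.snapshot("scene"); np.save("scene1.npy",sc)
q=proj([545,-200,56])[0].astype(int)
u=np.array([np.cos(np.radians(7.5)),np.sin(np.radians(7.5)),0]); v=np.array([-u[1],u[0],0])
h=np.array([441.3,-213.9,0]); 
c=cv2.resize(s[q[1]-40:q[1]+50,q[0]-50:q[0]+60,::-1],(770,630)[:2],interpolation=cv2.INTER_CUBIC); c=cv2.resize(c,(733,600))
for k in(-62,0,62):
    p=(proj(h+105*u+k*v+[0,0,56])[0]-[q[0]-50,q[1]-40]+.5)*600/90; cv2.circle(c,tuple(p.astype(int)),3,(0,255,255),-1); print(k,p)
cv2.imwrite("pics/plate.png",c)
E
```

```text
time: 7.9
tool_pos: [444.5, -216.4, 131.6]
tcp_rot: [179.6, 0.4, 97.7]
ft_force: [0.8, -0.2, -0.3]
finger_gap: 24.1
grip_force: 0.0
time: 8.9
tool_pos: [489.5, 61.2, 124.2]
tcp_rot: [-179.9, 0.0, 80.6]
ft_force: [-1.0, 0.2, -1.2]
finger_gap: 30.0
grip_force: 0.0
t 8.9 pos [489.5  61.2 124.2] rot [-179.9    0.    80.6] F [-1.   0.2 -1.2] gap 30.0 grip 0.0 j [  1.  -6. 108.  -0.  79.  11.]
-62 [475.68090728 253.9881627 ]
0 [343.69119449 269.68933075]
62 [211.33684844 285.43387467]
```

View pics/plate.png

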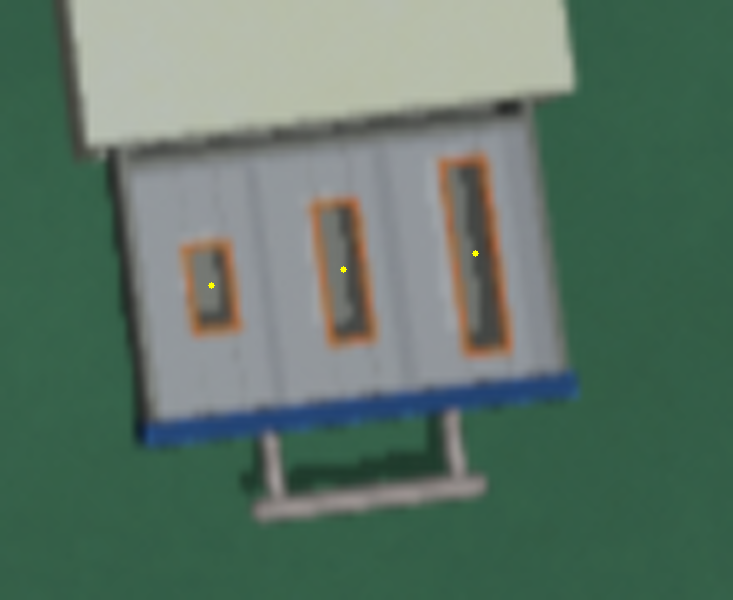

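The predicted slot centres land on the slots within about 2 mm. I'll measure the orange rims and recheck the bars.

```bash
python3 -m handwheel '[[0,0,0.03,0],[0,0,0.03,0],[0,0,0.03,0],[0,0,0.018,0],[0,0,0.007,0],[0,0,0.003,0],[0,0,0,0]]'
python3 - <<'E'
from h import *
im=np.load("top1.npy"); hsv=cv2.cvtColor(im,cv2.COLOR_RGB2HSV); q=proj([545,-200,56])[0].astype(int)
m=((hsv[:,:,0]<20)&(hsv[:,:,1]>90)).astype(np.uint8); m[:, :q[0]-50]=0; m[:,q[0]+60:]=0; m[:q[1]-40]=0; m[q[1]+50:]=0
k,l,s,c=cv2.connectedComponentsWithStats(m,connectivity=8)
for j in range(1,k):
    if s[j,4]<10: continue
    pts=np.argwhere(l==j)[:,::-1].astype(np.float32); (cc,wh,a)=cv2.minAreaRect(pts); print("slot",unproj(cc,56)[0].round(1),"bbox-ctr",unproj([s[j,0]+(s[j,2]-1)/2,s[j,1]+(s[j,3]-1)/2],56)[0].round(1),s[j])
u=np.array([np.cos(np.radians(7.5)),np.sin(np.radians(7.5)),0]); v=np.array([-u[1],u[0],0]); h=np.array([441.3,-213.9,0])
for t in(-62,0,62): print((h+105*u+t*v).round(1))
[print([float(x) for x in b]) for b in bars(r.snapshot("top"))]
fmt()
E
```

```text
time: 9.7
tool_pos: [490.8, 60.8, 7.7]
tcp_rot: [180.0, -0.0, 80.8]
ft_force: [-0.8, 0.1, -0.1]
finger_gap: 30.4
grip_force: 0.0
slot [ 552.7 -261.6   56. ] bbox-ctr [ 553.8 -262.1   56. ] [329 189  11  30  92]
slot [ 544.7 -200.1   56. ] bbox-ctr [ 543.7 -200.    56. ] [310 196   9  22  63]
slot [ 536.  -138.8   56. ] bbox-ctr [ 536.7 -138.1   56. ] [290 202   9  14  47]
[ 553.5 -261.7    0. ]
[ 545.4 -200.2    0. ]
[ 537.3 -138.7    0. ]
[667.1, 184.2, 91.8, 26.7, 30.1]
[613.0, 55.6, 163.4, 57.0, 39.6]
[589.4, 176.7, 148.3, 30.5, 34.3]
[577.0, 279.5, 119.1, 80.7, 92.8]
[486.3, 177.8, 177.0, 124.8, 248.0]
[510.4, 110.0, 125.4, 124.6, 525.0]
[475.3, 286.5, 160.4, 30.5, 34.1]
t 9.75 pos [491.2  60.9   8.2] rot [179.9  -0.   80.8] F [-0.6 -0.3 -0.1] gap 30.1 grip 0.0 j [  1.   2. 112.  -0.  65.  10.]
```

```bash
python3 -m handwheel '[[0,0,0.003,0],[0,0,0.003,0],[0,0,0,0]]'
python3 -m handwheel '[[0,0,0.003,0],[0,0,0.003,0],[0,0,0,0]]' | sed -n '2p;4p'
python3 - <<'E'
from h import *
fmt(); s=r.snapshot("scene"); p=proj([491,61,2],"scene")[0].astype(int); print(p)
c=s[p[1]-32:p[1]+18,p[0]-32:p[0]+33,::-1]; c=np.clip(c.astype(float)*1.5,0,255).astype(np.uint8)
cv2.imwrite("pics/m4.png",cv2.resize(c,(780,600),interpolation=cv2.INTER_CUBIC))
E
```

```text
time: 10.05
tool_pos: [490.3, 61.1, 1.1]
tcp_rot: [180.0, -0.0, 80.7]
ft_force: [0.9, 0.5, -1.4]
finger_gap: 30.1
grip_force: 0.0
tool_pos: [489.8, 61.0, -5.4]
ft_force: [0.2, 0.3, 0.1]
t 10.35 pos [489.8  61.   -5.4] rot [-179.9    0.    80.7] F [0.2 0.3 0.1] gap 30.1 grip 0.0 j [  1.   4. 113.  -0.  64.  10.]
[251 191]
```

View pics/m4.png

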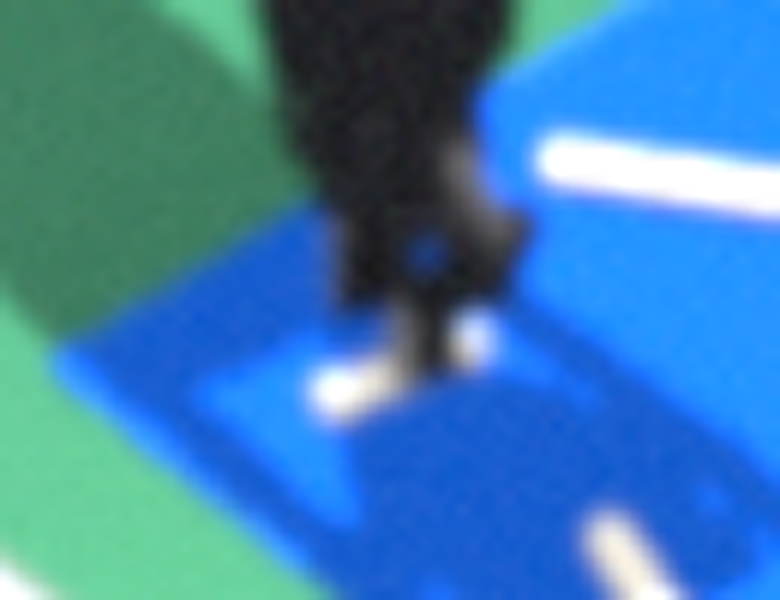

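The near finger tip at (430,370) is still just above the bar's level with TCP z = -5, so tool_pos reads about 20 mm too low for the real tips. I'll find the mat by touch.

```bash
python3 -m handwheel '[[0,0,0.003,0],[0,0,0.002,0],[0,0,0,0]]' | sed -n '2p;4p'
python3 -m handwheel '[[0,0,0.002,0],[0,0,0.002,0],[0,0,0,0]]' | sed -n '2p;4p'
python3 -m handwheel '[[0,0,0.002,0],[0,0,0,0]]' | sed -n '2p;4p'
python3 -c "from h import *;fmt()"
```

```text
tool_pos: [489.9, 61.0, -10.2]
ft_force: [0.4, -0.2, -0.2]
tool_pos: [490.0, 61.0, -14.2]
ft_force: [-0.6, 0.1, -0.7]
tool_pos: [490.1, 61.0, -16.1]
ft_force: [0.9, -0.3, -0.1]
t 11.2 pos [490.1  61.  -16.1] rot [-180.     0.    80.7] F [ 0.9 -0.3 -0.1] gap 29.7 grip 0.0 j [  1.   5. 113.  -0.  62.  10.]
```

```bash
python3 -m handwheel '[[0,0,0,0],[0,0,0,0],[0,0,0,0],[0,0,0,0],[0,0,0,0]]' 0.0 40
python3 - <<'E'
from h import *
s=r.snapshot("scene"); p=[251,191]
c=s[p[1]-32:p[1]+18,p[0]-32:p[0]+33,::-1]; c=np.clip(c.astype(float)*1.5,0,255).astype(np.uint8)
cv2.imwrite("pics/m5.png",cv2.resize(c,(780,600),interpolation=cv2.INTER_CUBIC))
E
```

```text
time: 11.7
tool_pos: [490.4, 61.0, -15.7]
tcp_rot: [180.0, 0.0, 80.7]
ft_force: [-0.8, 0.3, 1.0]
finger_gap: 9.0
grip_force: 39.2
```

View pics/m5.png

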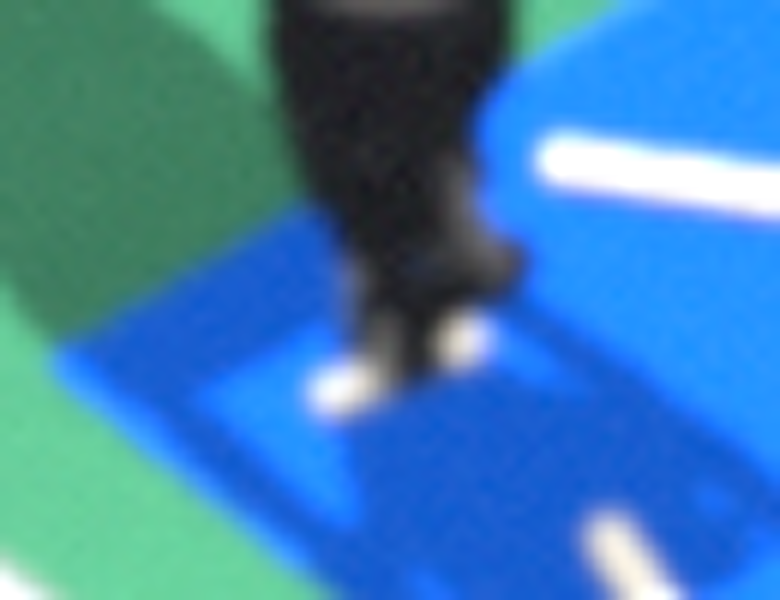

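The bar is gripped near its middle, with its ends at (315,390) and (485,340). I'll carry it to the medium slot.

```bash
python3 -m handwheel '[[0,0,-0.015,0],[0,0,-0.03,0],[0,0,-0.03,0],[0,0,-0.04,0],[-0.0356,0.0138,0,0],[-0.0356,0.0138,0,0],[-0.0356,0.0138,0,0],[-0.0356,0.0138,0,0]]' | tail -2
python3 -m handwheel '[[-0.0356,0.0138,0,0],[-0.0356,0.0138,0,0],[-0.0356,0.0138,0,0],[0,0,0,8.13],[0,0,0,8.13],[0,0,0,8.13],[0,0,0,8.13],[0,0,0,8.13],[0,0,0,8.13]]'|tail -2
python3 -m handwheel '[[0,0,0,8.13],[0,0,0,8.13],[0,0,0,8.13],[0,0,0,0],[0,0,0,0]]'|tail -2
python3 - <<'E'
from h import *
fmt(); plan(545.2,-200.2,41,7.5); s=r.snapshot("scene"); p=proj([545,-200,110],"scene")[0].astype(int)
c=s[p[1]-40:p[1]+40,p[0]-50:p[0]+50,::-1]; c=np.clip(c.astype(float)*1.5,0,255).astype(np.uint8)
cv2.imwrite("pics/m6.png",cv2.resize(c,(750,600),interpolation=cv2.INTER_CUBIC))
E
```

```text
finger_gap: 8.6
grip_force: 39.0
finger_gap: 9.4
grip_force: 30.5
finger_gap: 9.0
grip_force: 39.0
t 13.95 pos [ 545.4 -200.4   99. ] rot [-180.     0.     7.8] F [ 0.3  0.5 -1.6] gap 9.0 grip 39.0 j [-25.   9.  95.   0.  76.  57.]
shift mm (tool)  [-0.2 -0.2 58. ]  turns [(np.float64(0.3), 'j6->62'), (np.float64(-179.7), 'j6->-118')]
```

View pics/m6.png

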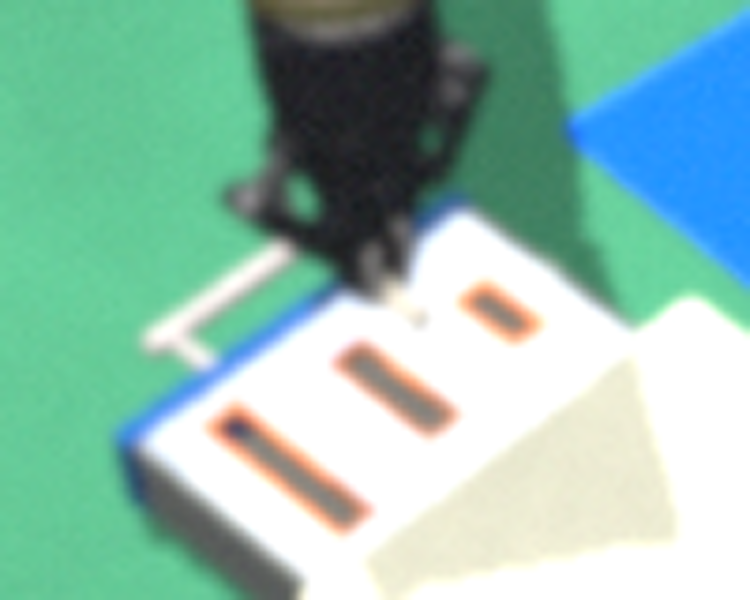

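The bar is level and aligned with the slots, and the medium slot shows at (395,388). I'll lower it and release.

```bash
python3 -m handwheel '[[0,0,0.02,0.3],[0,0,0.02,0],[0,0,0.012,0],[0,0,0.005,0],[0,0,0,0],[0,0,0,0]]'
python3 -m handwheel '[[0,0,0,0],[0,0,0,0],[0,0,0,0],[0,0,-0.03,0],[0,0,-0.03,0],[0,0,0,0]]' 0.03 | sed -n '2p;4p'
python3 - <<'E'
from h import *
plan(475.3,286.5,100,160.5); s=r.snapshot("scene"); p=proj([545,-200,56],"scene")[0].astype(int)
c=s[p[1]-40:p[1]+40,p[0]-50:p[0]+50,::-1]
cv2.imwrite("pics/m7.png",cv2.resize(c,(500,400),interpolation=cv2.INTER_CUBIC))
[print([float(x) for x in b]) for b in bars(r.snapshot("top"))]
E
```

```text
time: 14.6
tool_pos: [546.1, -200.7, 43.0]
tcp_rot: [180.0, -0.1, 7.3]
ft_force: [-0.5, -0.1, -0.5]
finger_gap: 9.0
grip_force: 39.0
tool_pos: [548.8, -201.9, 107.8]
ft_force: [1.4, -0.4, 0.0]
shift mm (tool)  [ -11.  -493.8    7.8]  turns [(np.float64(-153.2), 'j6->-39'), (np.float64(26.8), 'j6->141')]
[667.0, 184.1, 91.7, 27.0, 31.2]
[609.2, 56.7, 163.3, 55.8, 63.4]
[589.4, 176.7, 148.3, 30.8, 35.9]
[577.0, 279.5, 119.1, 80.9, 96.9]
[477.6, 180.9, 38.4, 80.6, 95.1]
[475.3, 286.5, 160.5, 30.7, 35.8]
```

View pics/m7.png

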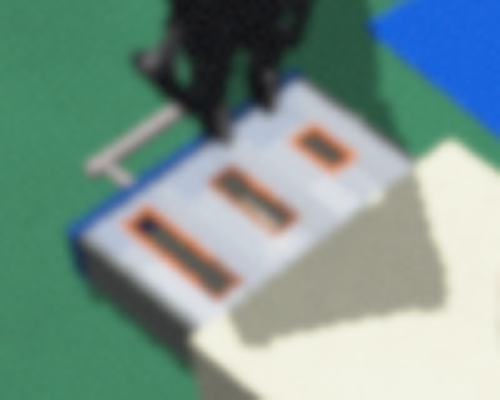

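The plate is clear and something white shows inside the medium slot at about (258,205), so the bar dropped through. Next is the second medium bar. I'll check the beaker clearance while moving above it.

```bash
python3 -m handwheel '[[0.0161,-0.0411,0,0],[0.0161,-0.0411,0,0],[0.0161,-0.0411,0,0],[0.0161,-0.0411,0,0],[0.0161,-0.0411,0,0],[0.0161,-0.0411,0,0],[0,0,0,8.07],[0,0,0,8.07],[0,0,0,8.07],[0,0,0,0]]' | sed -n '2,4p'
python3 - <<'E'
from h import *
fmt(); plan(609.2,56.7,-18,163.3)
s=.64
print("beaker rim",unproj([347*s,205*s],92), "base",unproj([348*s,219*s],5))
print("reagent top",unproj([258*s,216*s],95),"vial top",unproj([300*s,257*s],42))
E
```

```text
tool_pos: [609.0, 56.7, 100.4]
tcp_rot: [180.0, 0.1, -17.0]
ft_force: [-0.0, -0.1, -0.2]
t 16.3 pos [609.   56.7 100.4] rot [ 1.8e+02  1.0e-01 -1.7e+01] F [-0.  -0.1 -0.2] gap 29.9 grip 0.0 j [  1.  13.  90.   0.  77. 108.]
shift mm (tool)  [ 1.000e-01 -1.000e-01  1.184e+02]  turns [(np.float64(179.7), 'j6->292'), (np.float64(-0.3), 'j6->112')]
beaker rim [[766.2170794   85.63493237  92.        ]] base [[759.34680838  88.46027757   5.        ]]
reagent top [[741.14047824 255.94889964  95.        ]] vial top [[671.54334533 181.2401109   42.        ]]
```

```bash
python3 -m handwheel '[[0,0,0.03,0],[0,0,0.03,0],[0,0,0.03,0],[0,0,0.014,0],[0,0,0.009,0],[0,0,0.005,0],[0,0,0,0]]' | sed -n '2,4p'
python3 -m handwheel '[[0,0,0,0],[0,0,0,0],[0,0,0,0],[0,0,0,0]]' 0 60
python3 -m handwheel '[[0,0,-0.015,0],[0,0,-0.03,0],[0,0,-0.03,0],[0,0,-0.04,0],[0.0023,0.044,0,0],[0.0023,0.044,0,0],[0.0023,0.044,0,0],[0.0023,0.044,0,0],[0.0023,0.044,0,0],[0.0023,0.044,0,0]]' | tail -2
python3 -m handwheel '[[0,0,0,-8.17],[0,0,0,-8.17],[0,0,0,-8.17],[0,0,0,0],[0,0,0,0]]' | tail -2
python3 -c "from h import *;fmt();plan(545.2,-200.2,39,7.5)"
```

```text
tool_pos: [610.5, 56.3, -15.5]
tcp_rot: [-180.0, -0.0, -16.9]
ft_force: [0.5, -0.3, 0.3]
time: 17.4
tool_pos: [611.5, 56.5, -14.2]
tcp_rot: [-179.9, -0.1, -16.9]
ft_force: [-0.4, 0.6, 6.4]
finger_gap: 5.2
grip_force: 57.4
finger_gap: 5.3
grip_force: 56.7
finger_gap: 5.5
grip_force: 56.7
t 18.9 pos [ 546.4 -200.2   99.8] rot [180.   -0.    7.3] F [ 0.8  0.1 -1. ] gap 5.5 grip 56.7 j [-25.   9.  95.  -0.  76.  58.]
shift mm (tool)  [-1.2 -0.2 60.8]  turns [(np.float64(-0.2), 'j6->62'), (np.float64(179.8), 'j6->242')]
```

```bash
python3 -m handwheel '[[0,0,0,0],[0,0,0,0]]' 0 40 | tail -2
python3 - <<'E'
from h import *
s=r.snapshot("scene"); p=proj([545,-200,110],"scene")[0].astype(int)
c=s[p[1]-20:p[1]+30,p[0]-30:p[0]+35,::-1]; c=np.clip(c.astype(float)*1.3,0,255).astype(np.uint8)
cv2.imwrite("pics/m8.png",cv2.resize(c,(780,600),interpolation=cv2.INTER_CUBIC))
E
```

```text
finger_gap: 5.3
grip_force: 56.7
```

View pics/m8.png

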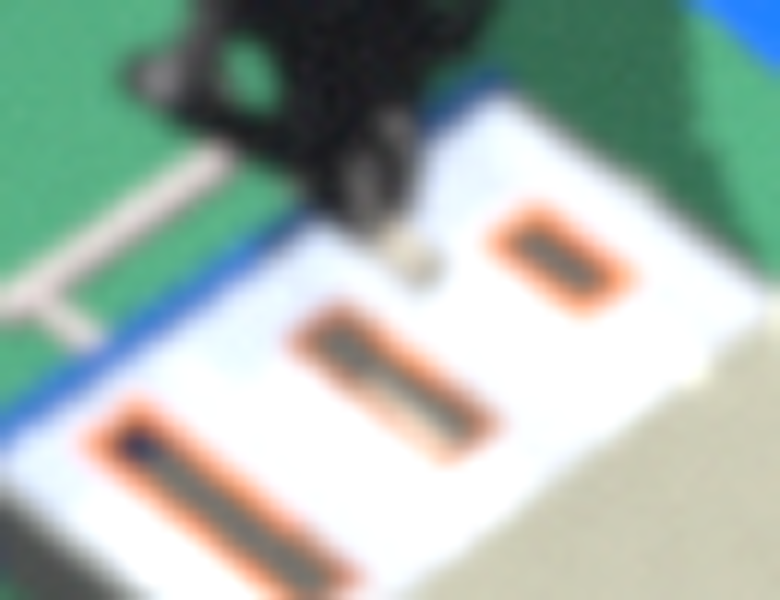

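The bar is held and level, with its end at (425,270). The first bar is visible inside the medium compartment at (405,395). I'll lower and read the pose before releasing.

```bash
python3 -m handwheel '[[0,0,0.02,0],[0,0,0.02,0],[0,0,0.013,0],[0,0,0.005,0],[0,0,0,0],[0,0,0,0],[0,0,0,0]]'
python3 -c "from h import *;fmt();plan(546.8,-200.2,41,7.5)"
```

```text
time: 19.85
tool_pos: [547.3, -200.6, 42.4]
tcp_rot: [179.9, -0.1, 7.6]
ft_force: [0.7, -0.5, -0.2]
finger_gap: 4.7
grip_force: 56.7
t 19.85 pos [ 547.3 -200.6   42.4] rot [ 1.799e+02 -1.000e-01  7.600e+00] F [ 0.7 -0.5 -0.2] gap 4.7 grip 56.7 j [-25.  13.  97.  -0.  70.  57.]
shift mm (tool)  [-0.4 -0.4  1.4]  turns [(np.float64(0.1), 'j6->62'), (np.float64(-179.9), 'j6->-118')]
```

```bash
cat >> h.py <<'E'
def slots():
    "orange rim pixel counts in top view + diff vs the empty plate"
    im=r.snapshot("top"); ref=np.load("top1.npy"); h=cv2.cvtColor(im,cv2.COLOR_RGB2HSV)
    for n,c in(("S",(537,-138.7,56)),("M",(545.2,-200.2,56)),("L",(553.4,-261.7,56))):
        q=proj(c)[0].round().astype(int); w=np.s_[q[1]-17:q[1]+18,q[0]-8:q[0]+9]
        H=h[w]; d=cv2.absdiff(im[w],ref[w]).max(2)>40; v,u=np.nonzero(d)
        print(n,"orange",int(((H[...,0]<20)&(H[...,1]>90)).sum()),"changed",int(d.sum()),"px box",(u.min()-8,u.max()-8,v.min()-17,v.max()-17) if len(u) else "")
    return im
def bl(im): [print([float(x) for x in b]) for b in bars(im)]
E
python3 -m handwheel '[[0,0,0,0],[0,0,0,0],[0,0,0,0],[0,0,-0.03,0],[0,0,-0.03,0],[0,0,0,0]]' 0.035 | sed -n '2,5p'
python3 -m handwheel '[[0.02,-0.045,0,0],[0.01,-0.045,0,0],[0,-0.045,0,0],[0,-0.045,0,0],[0,-0.045,0,0],[0,-0.045,0,0],[0,0,0,0]]' | sed -n '2,3p'
python3 -c "from h import *;bl(slots());fmt();plan(589.4,176.7,100,148.3);plan(477.6,180.9,100,38.4)"
```

```text
tool_pos: [549.6, -201.6, 106.6]
tcp_rot: [179.7, -0.4, 7.6]
ft_force: [0.1, -0.7, 1.7]
finger_gap: 34.6
tool_pos: [539.3, 76.5, 100.7]
tcp_rot: [-179.9, 0.0, 7.9]
S orange 47 changed 0 px box 
M orange 58 changed 4 px box (np.int64(0), np.int64(2), np.int64(-7), np.int64(6))
L orange 94 changed 0 px box 
[563.3, 239.8, 177.5, 166.6, 404.3]
[475.3, 286.4, 160.4, 30.4, 33.4]
t 21.2 pos [539.9  74.  100.8] rot [-180.     0.     7.8] F [ 0.2 -0.2 -0.1] gap 35.2 grip 0.0 j [  2.   3. 101.   0.  76.  85.]
shift mm (tool)  [ 63.  -95.1   0.8]  turns [(np.float64(-140.5), 'j6->-42'), (np.float64(39.5), 'j6->138')]
shift mm (tool)  [ -47.2 -114.4    0.8]  turns [(np.float64(-30.6), 'j6->72'), (np.float64(149.4), 'j6->252')]
```

```bash
python3 -m handwheel '[[-0.0157,-0.0381,0,0],[-0.0157,-0.0381,0,0],[-0.0157,-0.0381,0,0],[0,0,0,-7.65],[0,0,0,-7.65],[0,0,0,-7.65],[0,0,0,-7.65],[0,0,0.03,0],[0,0,0,0],[0,0,0,0]]' 0.03 | sed -n '2,3p'
python3 -c "from h import *;fmt();plan(477.6,180.9,-15.5,38.4)"
```

```text
tool_pos: [478.2, 177.4, 70.6]
tcp_rot: [-180.0, 0.1, 38.1]
t 22.2 pos [478.2 177.4  70.6] rot [-1.80e+02  1.00e-01  3.81e+01] F [ 1.  -0.3  0.4] gap 30.2 grip 0.0 j [ 15.  -0. 108.  -0.  72.  67.]
shift mm (tool)  [ 1.7 -3.2 86.1]  turns [(np.float64(-0.3), 'j6->72'), (np.float64(179.7), 'j6->252')]
```

```bash
python3 -m handwheel '[[0.0017,-0.0032,0.03,0],[0,0,0.03,0],[0,0,0.017,0],[0,0,0.009,0],[0,0,0,0]]' | sed -n '2,4p'
python3 -m handwheel '[[0,0,0,0],[0,0,0,0],[0,0,0,0],[0,0,0,0]]' 0 40
python3 -m handwheel '[[0,0,-0.015,0],[0,0,-0.03,0],[0,0,-0.03,0],[0,0,-0.04,0]]' | tail -2
python3 -m handwheel '[[-0.0216,0.0394,0,0],[-0.0216,0.0394,0,0],[-0.0216,0.0394,0,0],[-0.0216,0.0394,0,0],[-0.0216,0.0394,0,0],[-0.0216,0.0394,0,0],[-0.0216,0.0394,0,0],[-0.0216,0.0394,0,0],[-0.0216,0.0394,0,0],[-0.0216,0.0394,0,0]]' | tail -2
python3 -m handwheel '[[0,0,0,7.73],[0,0,0,7.73],[0,0,0,7.73],[0,0,0,7.73],[0,0,0,0],[0,0,0,0]]' | tail -2
python3 -c "from h import *;fmt();plan(553.4,-261.7,41,7.5)"
```

```text
tool_pos: [478.0, 181.7, -15.1]
tcp_rot: [-180.0, 0.1, 38.1]
ft_force: [-0.3, 0.6, 0.7]
time: 23.1
tool_pos: [479.7, 182.4, -13.2]
tcp_rot: [179.9, -0.1, 38.2]
ft_force: [-1.4, 0.0, 7.5]
finger_gap: 2.4
grip_force: 39.8
finger_gap: 2.3
grip_force: 39.1
finger_gap: 2.7
grip_force: 39.2
finger_gap: 2.6
grip_force: 39.2
t 25.1 pos [ 552.  -261.2  101. ] rot [180.   -0.    7.5] F [ 0.2  0.7 -0.6] gap 2.6 grip 39.2 j [-30.  13.  90.   0.  77.  52.]
shift mm (tool)  [ 1.3  0.7 60. ]  turns [(np.float64(-0.0), 'j6->57'), (np.float64(180.0), 'j6->237')]
```

Run:
```python
from h import *
s=r.snapshot("scene"); p=proj([553,-262,115],"scene")[0].astype(int)
c=s[p[1]-25:p[1]+25,p[0]-25:p[0]+25,::-1]; c=np.clip(c.astype(float)*1.2,0,255).astype(np.uint8)
t=r.snapshot("top"); bl(t); q=proj([553,-262,60])[0].astype(int); d=t[q[1]-40:q[1]+35,q[0]-45:q[0]+30,::-1]
cv2.imwrite("pics/m9.png",np.hstack([cv2.resize(c,(500,500),interpolation=cv2.INTER_CUBIC),cv2.resize(d,(300,500),interpolation=cv2.INTER_CUBIC)]))
```

```text
[667.2, 184.5, 89.1, 27.5, 32.2]
[589.4, 176.7, 148.3, 30.8, 36.0]
[577.0, 279.5, 119.1, 80.9, 97.0]
[475.3, 286.5, 160.5, 30.7, 35.9]
```

View pics/m9.png

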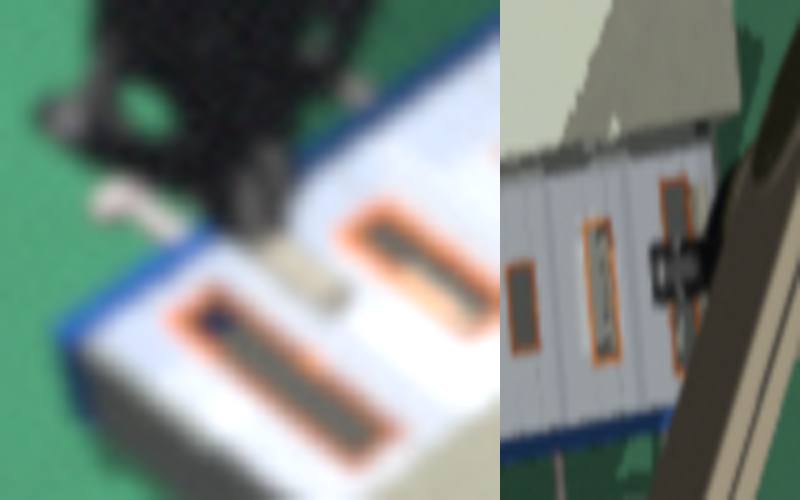

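The long bar is held level and aligned above the long slot: bar end at (345,300) in the left panel, and medium slot clear at (600,290) in the right panel. The small gap means I gripped its upper chamfers, so later grasps go about 4 mm lower. I'll lower this one.

```bash
python3 -m handwheel '[[0.003,0.0005,0.02,0],[0,0,0.02,0],[0,0,0.013,0],[0,0,0.005,0],[0,0,0,0],[0,0,0,0],[0,0,0,0]]'
python3 -c "from h import *;fmt();plan(555,-261.5,41,7.5)"
```

```text
time: 25.9
tool_pos: [555.7, -261.8, 43.5]
tcp_rot: [179.9, -0.1, 7.3]
ft_force: [0.5, 0.1, 0.0]
finger_gap: 2.1
grip_force: 39.2
t 25.9 pos [ 555.7 -261.8   43.5] rot [ 1.799e+02 -1.000e-01  7.300e+00] F [0.5 0.1 0. ] gap 2.1 grip 39.2 j [-30.  17.  92.  -0.  71.  53.]
shift mm (tool)  [-0.7 -0.4  2.5]  turns [(np.float64(-0.2), 'j6->57'), (np.float64(179.8), 'j6->237')]
```

```bash
python3 -m handwheel '[[0,0,0,0],[0,0,0,0],[0,0,0,0],[0,0,-0.03,0],[0,0,-0.03,0],[0,0,0,0]]' 0.03 | sed -n '4,5p'
python3 -m handwheel '[[0.0076,-0.0445,0,0],[0.0076,-0.0445,0,0],[0.0076,-0.0445,0,0],[0.0076,-0.0445,0,0],[0.0076,-0.0445,0,0],[0.0076,-0.0445,0,0],[0.0076,-0.0445,0,0],[0.0076,-0.0445,0,0],[0.0076,-0.0445,0,0],[0.0076,-0.0445,0,0]]' >/dev/null
python3 -m handwheel '[[0.0076,-0.0445,0,0],[0.0076,-0.0445,0,0],[0,0,0,-8.58],[0,0,0,-8.58],[0,0,0,-8.58],[0,0,0,-8.58],[0,0,0,-8.58],[0,0,0,-8.58],[0,0,0,-8.58],[0,0,0,-8.58]]' >/dev/null
python3 -m handwheel '[[0,0,0,-8.58],[0,0,0,-8.58],[0,0,0,-8.58],[0,0,0,-8.58],[0,0,0,-8.58],[0,0,0.03,0],[0,0,0,0],[0,0,0,0]]' | sed -n '2,3p'
python3 -c "from h import *;bl(slots());fmt();plan(577,279.5,-20,119.1)"
```

```text
ft_force: [0.2, -0.6, 1.5]
finger_gap: 30.1
tool_pos: [576.9, 279.5, 71.0]
tcp_rot: [-179.8, -0.0, 118.8]
S orange 47 changed 0 px box 
M orange 59 changed 8 px box (np.int64(0), np.int64(2), np.int64(-7), np.int64(6))
L orange 91 changed 0 px box 
[667.0, 184.0, 91.7, 26.7, 30.8]
[590.5, 175.9, 144.9, 31.1, 21.1]
[586.6, 262.3, 118.4, 47.3, 32.9]
t 29.35 pos [577.8 279.9  72.3] rot [-180.    -0.   118.8] F [ 1.2  0.3 -0.7] gap 30.0 grip 0.0 j [21. 19. 86. -0. 75. -7.]
shift mm (tool)  [ 0.  -0.9 92.3]  turns [(np.float64(-0.3), 'j6->-3'), (np.float64(179.7), 'j6->177')]
```

Run:
```python
from h import *
u=np.array([np.cos(np.radians(7.5)),np.sin(np.radians(7.5)),0]); v=np.array([-u[1],u[0],0]); c=np.array([545.2,-200.2,56])
for n,ref in(("top","top1.npy"),("scene","scene1.npy")):
    im=r.snapshot(n); d=cv2.absdiff(im,np.load(ref)).max(2)
    poly=proj(np.array([c+a*u+b*v for a,b in((-150,-130),(-150,130),(70,130),(70,-130))]),n).astype(np.int32); m=np.zeros(d.shape,np.uint8); cv2.fillConvexPoly(m,poly,1)
    k,l,s,cc=cv2.connectedComponentsWithStats(((d>20)&(m>0)).astype(np.uint8))
    for j in range(1,k):
        if s[j,4]>2:
            w=unproj(cc[j],40,n)[0]-c; print(n,"area",s[j,4],"plate xy",(w@u).round(0),(w@v).round(0),"old",np.load(ref)[l==j].mean(0).round(0),"new",im[l==j].mean(0).round(0))
```

```text
top area 47 plate xy 0.0 -45.0 old [147. 152. 157.] new [171. 175. 177.]
top area 39 plate xy -0.0 -8.0 old [89. 78. 68.] new [122. 110.  95.]
scene area 34 plate xy 1.0 5.0 old [157. 125. 111.] new [193. 163. 144.]
scene area 80 plate xy 0.0 -54.0 old [134. 105.  90.] new [185. 158. 138.]
```

```bash
python3 -m handwheel '[[0,-0.0009,0.03,0],[0,0,0.03,0],[0,0,0.018,0],[0,0,0.007,0],[0,0,0.006,0],[0,0,0,0],[0,0,0,0]]' | sed -n '2,4p'
python3 -m handwheel '[[0,0,0,0],[0,0,0,0],[0,0,0,0],[0,0,0,0]]' 0 40
```

```text
tool_pos: [578.3, 280.0, -17.4]
tcp_rot: [179.9, 0.0, 118.8]
ft_force: [-0.5, 0.3, -0.2]
time: 30.55
tool_pos: [578.3, 280.0, -17.4]
tcp_rot: [179.9, 0.0, 118.8]
ft_force: [-0.3, -0.7, 6.6]
finger_gap: 10.2
grip_force: 39.3
```

```bash
python3 -m handwheel '[[0,0,-0.015,0],[0,0,-0.03,0],[0,0,-0.03,0],[0,0,-0.04,0]]' | tail -2
python3 -m handwheel '[[-0.0385,-0.0236,0,0],[-0.0385,-0.0236,0,0],[-0.0385,-0.0236,0,0],[-0.0385,-0.0236,0,0],[-0.0385,-0.0236,0,0],[-0.0385,-0.0236,0,0],[-0.0385,-0.0236,0,0],[-0.0385,-0.0236,0,0],[-0.0385,-0.0236,0,0],[-0.0385,-0.0236,0,0]]' | tail -2
python3 -m handwheel '[[-0.0385,-0.0236,0,0],[-0.0385,-0.0236,0,0],[0,0,0,-8.56],[0,0,0,-8.56],[0,0,0,-8.56],[0,0,0,-8.56],[0,0,0,-8.56],[0,0,0,-8.56],[0,0,0,-8.56],[0,0,0,-8.56]]' | tail -2
python3 -m handwheel '[[0,0,0,0],[0,0,0,0],[0,0,0,0]]' | tail -2
python3 -c "from h import *;fmt();plan(553.4,-261.7,40,7.5)"
```

```text
finger_gap: 10.0
grip_force: 39.0
finger_gap: 10.0
grip_force: 39.1
finger_gap: 10.1
grip_force: 39.1
finger_gap: 10.2
grip_force: 39.1
t 33.25 pos [ 551.5 -261.7   96.5] rot [-180.     0.  -172.9] F [-0.2 -0.3  0. ] gap 10.2 grip 39.1 j [ -30.   13.   90.    0.   76. -127.]
shift mm (tool)  [-1.9 -0.2 56.5]  turns [(np.float64(179.6), 'j6->57'), (np.float64(-0.4), 'j6->-123')]
```

```bash
python3 -m handwheel '[[-0.0012,0,0.02,-0.4],[0,0,0.02,0],[0,0,0.012,0],[0,0,0.004,0],[0,0,0,0],[0,0,0,0],[0,0,0,0]]' | sed -n '2,5p'
python3 -c "from h import *;fmt();plan(553.4,-261.7,40,7.5)"
```

```text
tool_pos: [553.5, -262.1, 41.5]
tcp_rot: [-179.9, 0.1, -172.3]
ft_force: [-0.0, -0.7, 0.6]
finger_gap: 9.5
t 33.95 pos [ 553.5 -262.1   41.5] rot [-1.799e+02  1.000e-01 -1.723e+02] F [-0.  -0.7  0.6] gap 9.5 grip 39.1 j [ -30.   17.   92.    0.   71. -128.]
shift mm (tool)  [0.1 0.4 1.5]  turns [(np.float64(-179.8), 'j6->-303'), (np.float64(0.2), 'j6->-123')]
```

```bash
python3 -m handwheel '[[0,0,0,0],[0,0,0,0],[0,0,0,0],[0,0,-0.03,0],[0,0,-0.03,0],[0,0,0,0]]' 0.03 | sed -n '4,5p'
python3 -m handwheel '[[0.0004,0.0426,0,0],[0.0004,0.0426,0,0],[0.0004,0.0426,0,0],[0.0004,0.0426,0,0],[0.0004,0.0426,0,0],[0.0004,0.0426,0,0],[0.0004,0.0426,0,0],[0.0004,0.0426,0,0],[0.0004,0.0426,0,0],[0.0004,0.0426,0,0]]' >/dev/null
python3 -m handwheel '[[0.0004,0.0426,0,0],[0.0004,0.0426,0,0],[0.0004,0.0426,0,0],[0,0,0,6.75],[0,0,0,6.75],[0,0,0,6.75],[0,0,0,6.75],[0,0,0.03,0],[0,0,0,0],[0,0,0,0]]' | sed -n '2,3p'
python3 - <<'E'
from h import *
bl(slots());fmt();plan(475.3,286.5,-20,160.5)
u=np.array([np.cos(np.radians(7.5)),np.sin(np.radians(7.5)),0]); v=np.array([-u[1],u[0],0]); c=np.array([545.2,-200.2,56])
for n,ref in(("top","top1.npy"),("scene","scene1.npy")):
    im=r.snapshot(n); d=cv2.absdiff(im,np.load(ref)).max(2)
    poly=proj(np.array([c+a*u+b*v for a,b in((-150,-130),(-150,130),(70,130),(70,-130))]),n).astype(np.int32); m=np.zeros(d.shape,np.uint8); cv2.fillConvexPoly(m,poly,1)
    k,l,s,cc=cv2.connectedComponentsWithStats(((d>20)&(m>0)).astype(np.uint8))
    for j in range(1,k):
        if s[j,4]>2:
            w=unproj(cc[j],40,n)[0]-c; print(n,"area",s[j,4],"plate xy",(w@u).round(0),(w@v).round(0),"old",np.load(ref)[l==j].mean(0).round(0),"new",im[l==j].mean(0).round(0))
E
```

```text
ft_force: [0.4, -0.9, 0.5]
finger_gap: 30.0
tool_pos: [472.6, 286.0, 69.4]
tcp_rot: [-179.9, -0.1, 160.7]
S orange 48 changed 0 px box 
M orange 58 changed 11 px box (np.int64(0), np.int64(2), np.int64(-7), np.int64(6))
L orange 79 changed 73 px box (np.int64(-4), np.int64(1), np.int64(-12), np.int64(13))
[667.1, 184.4, 89.2, 27.6, 32.5]
[589.4, 176.7, 148.3, 30.8, 36.3]
[514.7, 297.6, 174.0, 29.9, 19.4]
t 36.6 pos [473.5 286.5  70.5] rot [-180.    -0.   160.7] F [1.  1.2 0.3] gap 30.3 grip 0.0 j [ 26.   6. 101.  -0.  73. -45.]
shift mm (tool)  [-1.7  0.6 90.5]  turns [(np.float64(0.2), 'j6->-39'), (np.float64(-179.8), 'j6->-219')]
top area 61 plate xy -1.0 -44.0 old [147. 152. 157.] new [172. 175. 178.]
top area 92 plate xy -2.0 -61.0 old [113. 102.  90.] new [168. 158. 150.]
top area 5 plate xy 21.0 11.0 old [156. 152. 152.] new [176. 172. 174.]
top area 40 plate xy -0.0 -8.0 old [90. 78. 68.] new [124. 112.  96.]
top area 5 plate xy -1.0 14.0 old [149. 153. 156.] new [171. 174. 175.]
scene area 32 plate xy -2.0 5.0 old [147. 114.  99.] new [184. 154. 134.]
scene area 115 plate xy -1.0 -58.0 old [158. 130. 118.] new [199. 176. 160.]
scene area 3 plate xy 29.0 1.0 old [205. 203. 208.] new [225. 224. 226.]
```

```bash
python3 -m handwheel '[[0.04,0,-0.03,0],[0.04,0,0,0],[0.03,0,0,0],[0,0,0,0],[0,0,0,0]]' | sed -n '2,3p'
python3 - <<'E'
from h import *
t=r.snapshot("top"); s=r.snapshot("scene"); bl(t); fmt()
q=proj([545,-215,56])[0].astype(int); a=t[q[1]-22:q[1]+23,q[0]-30:q[0]+30,::-1]
p=proj([548,-225,56],"scene")[0].astype(int); b=s[p[1]-22:p[1]+23,p[0]-30:p[0]+30,::-1]
o=proj([530,250,0])[0].astype(int); e=t[o[1]-45:o[1]+45,o[0]-60:o[0]+60,::-1]
R=lambda z:cv2.resize(z,(400,300),interpolation=cv2.INTER_CUBIC)
cv2.imwrite("pics/last.png",np.vstack([np.hstack([R(a),R(b)]),np.hstack([R(e),R(a)*0])]))
for n,im,y in(("L top",t,None),):
    for k in range(-50,51,10):
        u=np.array([np.cos(np.radians(7.5)),np.sin(np.radians(7.5)),0]); v=np.array([-u[1],u[0],0])
        P=np.array([553.4,-261.7,56])+k*u; print(k,[int(im[tuple(proj(P+w*v)[0].round().astype(int)[::-1])].min()) for w in(-9,-6,-3,0,3,6,9)])
E
```

```text
tool_pos: [370.2, 323.6, 101.4]
tcp_rot: [179.9, 0.1, 160.8]
[667.0, 184.1, 91.6, 27.1, 31.6]
[589.4, 176.7, 148.3, 30.9, 36.5]
[514.7, 297.6, 174.0, 29.9, 19.5]
t 37.3 pos [370.9 323.1 101. ] rot [1.799e+02 1.000e-01 1.607e+02] F [-0.2  0.4  0.7] gap 29.9 grip 0.0 j [ 35.  -5. 109.  -0.  76. -36.]
-50 [131, 129, 153, 154, 154, 154, 151]
-40 [92, 54, 66, 80, 98, 112, 92]
-30 [65, 68, 77, 119, 176, 186, 109]
-20 [86, 57, 69, 92, 165, 188, 139]
-10 [64, 68, 79, 131, 181, 174, 109]
0 [81, 57, 73, 107, 171, 188, 130]
10 [63, 68, 78, 127, 184, 184, 153]
20 [71, 62, 71, 98, 170, 188, 119]
30 [57, 67, 67, 83, 146, 185, 152]
40 [61, 64, 70, 77, 103, 102, 79]
50 [151, 144, 146, 155, 157, 158, 154]
```

View pics/last.png

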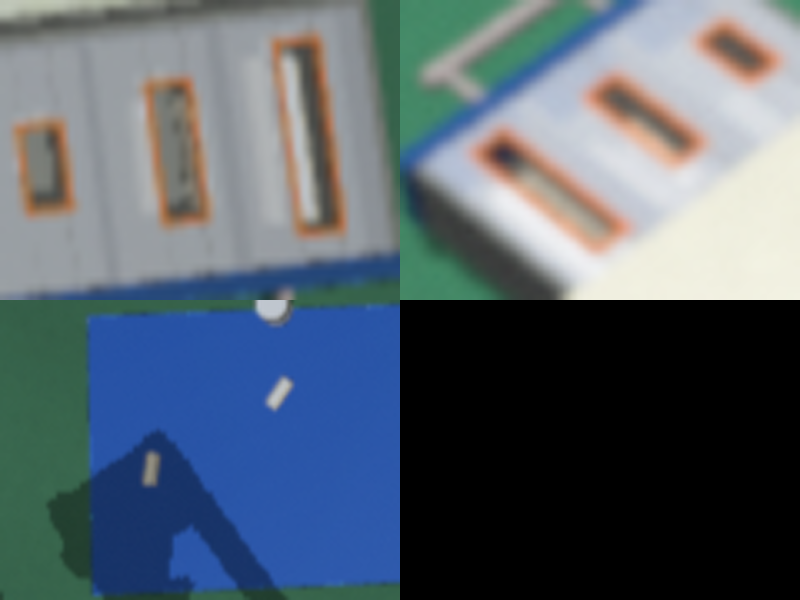

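The last picture shows both long and both medium bars lying inside their compartments with rims clear. One short bar was knocked to about (150,470) in the lower crop, which is (514.7, 297.6) at yaw 174. I'll fetch it.

```bash
python3 -m handwheel '[[-0.036,0.0059,0,0],[-0.036,0.0059,0,0],[-0.036,0.0059,0,0],[-0.036,0.0059,0,0],[0,0,0,-6.65],[0,0,0,-6.65],[0,0,0.03,0],[0,0,0.03,0],[0,0,0,0],[0,0,0,0]]' | sed -n '2,3p'
python3 -c "from h import *;fmt();plan(514.7,297.6,-20,174)"
```

```text
tool_pos: [513.6, 296.7, 39.9]
tcp_rot: [-179.9, -0.1, 173.9]
t 38.3 pos [513.6 296.7  39.9] rot [-1.799e+02 -1.000e-01  1.739e+02] F [0.4 0.2 0.1] gap 29.9 grip 0.0 j [ 25.  14.  95.  -0.  70. -59.]
shift mm (tool)  [-1.   1.  59.9]  turns [(np.float64(-0.1), 'j6->-54'), (np.float64(179.9), 'j6->126')]
```

```bash
python3 -m handwheel '[[0,0.0008,0.02,0],[0,0,0.02,0],[0,0,0.012,0],[0,0,0.007,0],[0,0,0,0],[0,0,0,0]]' | sed -n '2,4p'
python3 -m handwheel '[[0,0,0,0],[0,0,0,0],[0,0,0,0],[0,0,0,0]]' 0 40
python3 -m handwheel '[[0,0,-0.015,0],[0,0,-0.03,0],[0,0,-0.03,0],[0,0,-0.04,0],[0,0,0,0]]'|tail -2
python3 -c "from h import *;fmt();plan(537,-138.7,97,187.5)"
```

```text
tool_pos: [514.4, 298.7, -17.7]
tcp_rot: [180.0, 0.1, 174.0]
ft_force: [0.4, 0.7, -0.1]
time: 39.3
tool_pos: [514.5, 298.8, -17.5]
tcp_rot: [179.9, 0.1, 174.0]
ft_force: [-1.4, -0.0, 6.6]
finger_gap: 10.0
grip_force: 39.4
finger_gap: 9.6
grip_force: 39.0
t 39.8 pos [517.8 300.4 104.4] rot [179.7   0.6 174. ] F [0.9 0.5 0.7] gap 9.6 grip 39.0 j [ 25.  11.  93.   0.  76. -59.]
shift mm (tool)  [ -65.2 -434.7    7.4]  turns [(np.float64(-13.5), 'j6->-112'), (np.float64(166.5), 'j6->68')]
```

```bash
python3 -m handwheel '[[-0.0068,-0.0432,0,0],[-0.0068,-0.0432,0,0],[-0.0068,-0.0432,0,0],[-0.0068,-0.0432,0,0],[-0.0068,-0.0432,0,0],[-0.0068,-0.0432,0,0],[-0.0068,-0.0432,0,0],[-0.0068,-0.0432,0,0],[-0.0068,-0.0432,0,0],[-0.0068,-0.0432,0,0]]' |tail -2
python3 -m handwheel '[[0,0,0,-6.75],[0,0,0,-6.75],[0,0,0.02,0],[0,0,0.015,0],[0,0,0,0],[0,0,0,0],[0,0,0,0]]' |tail -2
python3 -c "from h import *;fmt();plan(537,-138.7,40,187.5)"
```

```text
finger_gap: 9.8
grip_force: 39.1
finger_gap: 9.9
grip_force: 39.1
t 41.5 pos [ 536.4 -138.4   62. ] rot [-180.     0.  -172.5] F [ 0.  -0.2  0.2] gap 9.9 grip 39.1 j [ -20.    7.  101.    0.   72. -117.]
shift mm (tool)  [-0.6 -0.4 22. ]  turns [(np.float64(-0.0), 'j6->-112'), (np.float64(180.0), 'j6->68')]
```

```bash
python3 -m handwheel '[[0,0,0.012,0],[0,0,0.006,0],[0,0,0.003,0],[0,0,0,0],[0,0,0,0]]' |sed -n '2,4p'
python3 -m handwheel '[[0,0,0,0],[0,0,0,0],[0,0,0,0],[0,0,-0.03,0],[0,0,-0.03,0],[0,0,0,0]]' 0.03 | sed -n '4,5p'
python3 -m handwheel '[[-0.0116,0.0382,0,0],[-0.0116,0.0382,0,0],[-0.0116,0.0382,0,0],[-0.0116,0.0382,0,0],[-0.0116,0.0382,0,0],[-0.0116,0.0382,0,0],[-0.0116,0.0382,0,0],[-0.0116,0.0382,0,0],[0,0,0,0]]' >/dev/null
python3 -m handwheel '[[0,0,0,7.84],[0,0,0,7.84],[0,0,0,7.84],[0,0,0,7.84],[0,0,0,7.84],[0,0,0.03,0],[0,0,0,0],[0,0,0,0]]' | sed -n '2,3p'
python3 -c "from h import *;bl(slots());fmt();plan(589.4,176.7,-20,148.3)"
```

```text
tool_pos: [535.8, -138.4, 40.1]
tcp_rot: [180.0, -0.0, -172.5]
ft_force: [0.5, -0.6, -1.0]
ft_force: [0.7, 0.4, 1.0]
finger_gap: 29.7
tool_pos: [587.0, 176.1, 69.2]
tcp_rot: [-179.9, -0.1, 148.3]
S orange 45 changed 0 px box 
M orange 59 changed 6 px box (np.int64(0), np.int64(2), np.int64(-7), np.int64(6))
L orange 79 changed 71 px box (np.int64(-4), np.int64(1), np.int64(-11), np.int64(13))
t 44.35 pos [587.9 176.3  70.4] rot [-180.    -0.   148.3] F [-0.1  0.1  0.3] gap 30.2 grip 0.0 j [ 12.  15.  91.  -0.  74. -46.]
shift mm (tool)  [-1.   1.1 90.4]  turns [(np.float64(-0.0), 'j6->-42'), (np.float64(180.0), 'j6->138')]
```

```bash
python3 -m handwheel '[[0,0.0008,0.03,0],[0,0,0.03,0],[0,0,0.017,0],[0,0,0.007,0],[0,0,0.005,0],[0,0,0,0],[0,0,0,0]]' | sed -n '2,4p'
python3 -m handwheel '[[0,0,0,0],[0,0,0,0],[0,0,0,0],[0,0,0,0]]' 0 40
python3 -m handwheel '[[0,0,-0.015,0],[0,0,-0.03,0],[0,0,-0.03,0],[0,0,-0.04,0],[0,0,0,0],[0,0,0,0]]'|tail -2
python3 - <<'E'
from h import *
fmt();plan(537,-138.7,97,187.5)
u=np.array([np.cos(np.radians(7.5)),np.sin(np.radians(7.5)),0]); v=np.array([-u[1],u[0],0]); c=np.array([545.2,-200.2,56])
for n,ref in(("top","top1.npy"),("scene","scene1.npy")):
    im=r.snapshot(n); d=cv2.absdiff(im,np.load(ref)).max(2)
    poly=proj(np.array([c+a*u+b*v for a,b in((-150,-130),(-150,130),(70,130),(70,-130))]),n).astype(np.int32); m=np.zeros(d.shape,np.uint8); cv2.fillConvexPoly(m,poly,1)
    k,l,s,cc=cv2.connectedComponentsWithStats(((d>18)&(m>0)).astype(np.uint8))
    for j in range(1,k):
        if s[j,4]>2:
            w=unproj(cc[j],40,n)[0]-c; print(n,"area",s[j,4],"plate xy",(w@u).round(0),(w@v).round(0),"old",np.load(ref)[l==j].mean(0).round(0),"new",im[l==j].mean(0).round(0))
E
```

```text
tool_pos: [589.7, 177.6, -17.4]
tcp_rot: [179.9, 0.1, 148.3]
ft_force: [0.4, 0.3, -0.7]
time: 45.45
tool_pos: [589.6, 177.6, -17.5]
tcp_rot: [179.9, 0.1, 148.3]
ft_force: [-0.6, -0.2, 5.8]
finger_gap: 9.9
grip_force: 39.3
finger_gap: 10.2
grip_force: 39.0
t 46.05 pos [590.  177.7  98.8] rot [179.8   0.2 148.3] F [-0.2  0.1 -0.1] gap 10.2 grip 39.0 j [ 12.  14.  90.  -0.  76. -46.]
shift mm (tool)  [-121.3 -296.9    1.8]  turns [(np.float64(-39.2), 'j6->-112'), (np.float64(140.8), 'j6->68')]
top area 29 plate xy -1.0 -45.0 old [147. 152. 157.] new [167. 171. 173.]
top area 91 plate xy -2.0 -61.0 old [112. 102.  91.] new [161. 153. 145.]
top area 39 plate xy -0.0 -8.0 old [89. 78. 68.] new [118. 107.  93.]
scene area 11 plate xy 9.0 64.0 old [191. 170. 163.] new [210. 189. 179.]
scene area 37 plate xy 2.0 5.0 old [155. 125. 112.] new [190. 162. 144.]
scene area 126 plate xy -1.0 -58.0 old [161. 135. 123.] new [200. 178. 163.]
```

```bash
python3 -m handwheel '[[-0.0152,-0.037,0,0],[-0.0152,-0.037,0,0],[-0.0152,-0.037,0,0],[-0.0152,-0.037,0,0],[-0.0152,-0.037,0,0],[-0.0152,-0.037,0,0],[-0.0152,-0.037,0,0],[-0.0152,-0.037,0,0]]' |tail -2
python3 -m handwheel '[[0,0,0,-7.84],[0,0,0,-7.84],[0,0,0,-7.84],[0,0,0,-7.84],[0,0,0,-7.84],[0,0,0.02,0],[0,0,0.015,0],[0,0,0,0],[0,0,0,0],[0,0,0,0]]' |tail -2
python3 -c "from h import *;fmt();plan(537,-138.7,40,187.5)"
```

```text
finger_gap: 10.2
grip_force: 39.1
finger_gap: 9.8
grip_force: 39.1
t 47.95 pos [ 536.6 -138.4   61.6] rot [-180.     0.  -172.5] F [ 0.8 -0.   0.3] gap 9.8 grip 39.1 j [ -20.    7.  101.   -0.   72. -117.]
shift mm (tool)  [-0.4 -0.3 21.6]  turns [(np.float64(-0.0), 'j6->-112'), (np.float64(180.0), 'j6->68')]
```

```bash
python3 -m handwheel '[[0,0,0.012,0],[0,0,0.006,0],[0,0,0.003,0],[0,0,0,0],[0,0,0,0]]' |sed -n '2,4p'
python3 -m handwheel '[[0,0,0,0],[0,0,0,0],[0,0,0,0],[0,0,-0.03,0],[0,0,-0.03,0],[0,0,-0.03,0],[0.0349,-0.0207,0,0],[0.0349,-0.0207,0,0],[0.0349,-0.0207,0,0],[0,0,0,0]]' 0.03 | sed -n '4,5p'
python3 -m handwheel '[[0,0,0,8.18],[0,0,0,8.18],[0,0,0,8.18],[0,0,0,8.18],[0,0,0,8.18],[0,0,0,8.18],[0,0,0,8.18],[0,0,0,8.18],[0,0,0,8.18],[0,0,0,8.18]]' 0.024 >/dev/null
python3 -m handwheel '[[0,0,0,8.18],[0,0,0,0],[0,0,0,0]]' | sed -n '2,3p'
python3 - <<'E'
from h import *
fmt();plan(441.3,-213.9,16,97.5); 
u=np.array([np.cos(np.radians(7.5)),np.sin(np.radians(7.5)),0]); v=np.array([-u[1],u[0],0]); c=np.array([545.2,-200.2,56])
bl(r.snapshot("top"))
for n,ref in(("top","top1.npy"),("scene","scene1.npy")):
    im=r.snapshot(n); d=cv2.absdiff(im,np.load(ref)).max(2)
    poly=proj(np.array([c+a*u+b*v for a,b in((-65,-95),(-65,95),(65,95),(65,-95))]),n).astype(np.int32); m=np.zeros(d.shape,np.uint8); cv2.fillConvexPoly(m,poly,1)
    k,l,s,cc=cv2.connectedComponentsWithStats(((d>18)&(m>0)).astype(np.uint8))
    for j in range(1,k):
        if s[j,4]>2:
            w=unproj(cc[j],40,n)[0]-c; print(n,"area",s[j,4],"plate xy",(w@u).round(0),(w@v).round(0),"old",np.load(ref)[l==j].mean(0).round(0),"new",im[l==j].mean(0).round(0))
E
```

```text
tool_pos: [536.3, -138.3, 40.2]
tcp_rot: [180.0, -0.0, -172.5]
ft_force: [-0.3, -0.8, -0.6]
ft_force: [0.5, 0.3, 0.1]
finger_gap: 30.2
tool_pos: [440.9, -213.4, 130.3]
tcp_rot: [180.0, 0.0, 97.7]
t 50.75 pos [ 440.9 -213.4  130.3] rot [180.    0.   97.7] F [-0.5 -0.8 -0.2] gap 24.3 grip 0.0 j [-32.  -7. 108.   0.  79. -40.]
shift mm (tool)  [ -0.6   0.4 114.3]  turns [(np.float64(0.2), 'j6->-33'), (np.float64(-179.8), 'j6->-213')]
[667.0, 184.1, 91.7, 27.0, 31.0]
top area 23 plate xy 64.0 -1.0 old [105. 108. 104.] new [82. 85. 82.]
top area 59 plate xy -1.0 -44.0 old [147. 152. 157.] new [170. 173. 175.]
top area 221 plate xy -34.0 -51.0 old [110. 108. 112.] new [85. 81. 79.]
top area 120 plate xy 3.0 -2.0 old [121. 104.  89.] new [102.  88.  78.]
top area 39 plate xy 2.0 63.0 old [120. 117. 108.] new [90. 85. 78.]
top area 9 plate xy 12.0 50.0 old [152. 110.  81.] new [128.  95.  79.]
top area 21 plate xy -0.0 41.0 old [146. 150. 155.] new [169. 173. 175.]
top area 5 plate xy -1.0 14.0 old [149. 153. 156.] new [168. 171. 173.]
top area 13 plate xy -18.0 57.0 old [150. 110.  81.] new [127.  95.  79.]
top area 7 plate xy -33.0 -6.0 old [142. 106.  85.] new [120.  95.  85.]
top area 17 plate xy -60.0 -94.0 old [ 75.  93. 119.] new [50. 53. 52.]
top area 19 plate xy -52.0 92.0 old [ 94. 106. 118.] new [71. 80. 89.]
scene area 5 plate xy -72.0 105.0 old [118. 140. 168.] new [109. 123. 142.]
scene area 59 plate xy -77.0 -5.0 old [ 83. 117. 165.] new [ 77.  98. 126.]
scene area 34 plate xy -24.0 72.0 old [186. 142. 124.] new [160. 135. 125.]
scene area 99 plate xy -16.0 12.0 old [174. 132. 114.] new [156. 132. 122.]
scene area 150 plate xy -17.0 -52.0 old [156. 120. 106.] new [166. 143. 132.]
```

```bash
python3 -m handwheel '[[0,0,0.03,0],[0,0,0.03,0],[0,0,0.015,0],[0,0,0.008,0],[0,0,0.008,0],[0,0,0.008,0],[0,0,0.008,0],[0,0,0.006,0],[0,0,0,0]]'|sed -n '2,5p'
python3 -m handwheel '[[0,0,0,0],[0,0,0,0],[0,0,0,0],[0,0,0,0]]' 0 40
python3 -m handwheel '[[0,0.01,0,0],[0,0.02,0,0],[0,0.02,0,0],[0,0.02,0,0],[0,0.02,0,0],[0,0.02,0,0],[0,0.015,0,0],[0,0.008,0,0],[0,0,0,0],[0,0,0,0]]'
python3 -m handwheel '[[0,0.003,0,0],[0,0.002,0,0],[0,0.002,0,0],[0,0,0,0]]'
```

```text
tool_pos: [440.1, -213.2, 16.4]
tcp_rot: [-179.9, -0.0, 97.5]
ft_force: [-0.0, 0.2, -0.6]
finger_gap: 23.9
time: 52.2
tool_pos: [441.1, -213.5, 17.5]
tcp_rot: [179.9, 0.0, 97.5]
ft_force: [5.2, 1.2, -3.9]
finger_gap: 8.9
grip_force: 39.3
time: 53.2
tool_pos: [572.9, -196.2, 17.5]
tcp_rot: [179.9, 0.0, 97.5]
ft_force: [1.3, 1.4, 2.3]
finger_gap: 8.8
grip_force: 40.4
time: 53.6
tool_pos: [579.3, -195.3, 17.5]
tcp_rot: [-180.0, -0.0, 97.5]
ft_force: [-2.3, 2.3, 6.0]
finger_gap: 9.1
grip_force: 40.7
```

Expected shut is x ≈ 580. I'll push on until the stop resists.

```bash
python3 -m handwheel '[[0,0.002,0,0],[0,0.001,0,0],[0,0,0,0]]'|sed -n '2,4p'
python3 -m handwheel '[[0,0.001,0,0],[0,0.001,0,0],[0,0,0,0]]'|sed -n '2,4p'
```

```text
tool_pos: [580.1, -195.2, 17.4]
tcp_rot: [-179.7, -0.0, 97.5]
ft_force: [-12.9, 1.1, 13.3]
tool_pos: [580.1, -195.2, 17.3]
tcp_rot: [-179.5, -0.1, 97.5]
ft_force: [-22.1, -0.2, 21.5]
```

```bash
python3 -m handwheel '[[0,-0.003,0,0],[0,0,0,0]]'|sed -n '2,4p'
python3 -m handwheel '[[0,0,0,0],[0,0,0,0],[0,0,0,0],[0,0,-0.02,0],[0,0,-0.03,0],[0,0,-0.03,0],[0,0,-0.03,0],[0,-0.05,0,0],[0,-0.05,0,0],[0,0,0,0]]' 0.022|sed -n '2,5p'
python3 -m handwheel '[[0.04,0,0,0],[0.04,0,0,0],[0.04,0,0,0],[0.04,0,0,0],[0.04,0,0,0],[0,0,0,0],[0,0,0,0],[0,0,0,0]]'|sed -n '2,4p'
python3 - <<'E'
from h import *
im=r.snapshot("top"); g=im[:,:,0].astype(float); bl(im)
u=np.array([np.cos(np.radians(7.5)),np.sin(np.radians(7.5))]); v=np.array([-u[1],u[0]])
H=np.array([580.1,-196,0.])
for k in(-25,0,25):  # brightness profile across the handle; peak offset from expected shut handle line
    o=np.arange(-14,15,1.); P=np.array([np.r_[H[:2]+a*u+k*v,46] for a in o]); q=proj(P).astype(np.float32)
    val=cv2.remap(g.astype(np.float32),q[:,0].reshape(1,-1),q[:,1].reshape(1,-1),cv2.INTER_CUBIC).ravel(); w=np.clip(val-95,0,None); print(k,"handle offset",(w@o/w.sum()).round(1),"peak",o[val.argmax()])
E
```

```text
tool_pos: [580.0, -195.2, 17.4]
tcp_rot: [-179.9, -0.0, 97.5]
ft_force: [-6.8, 1.5, 9.2]
tool_pos: [475.5, -207.0, 124.2]
tcp_rot: [-179.6, -0.2, 97.4]
ft_force: [-0.1, -0.6, -0.3]
finger_gap: 22.0
tool_pos: [456.5, -10.4, 127.3]
tcp_rot: [180.0, 0.0, 97.5]
ft_force: [0.5, -0.1, -0.6]
[667.1, 184.2, 91.6, 26.8, 30.5]
[472.8, 64.9, 160.7, 93.3, 174.0]
[497.4, 26.1, 148.8, 41.7, 27.8]
-25 handle offset -1.5 peak -1.0
0 handle offset -1.7 peak -2.0
25 handle offset -1.6 peak -2.0
```

Run:
```python
from h import *
u=np.array([np.cos(np.radians(7.5)),np.sin(np.radians(7.5))]); v=np.array([-u[1],u[0]])
for nm,im,hx in(("initial",np.load("top0.npy"),(567.9,-197.1)),("open",np.load("top1.npy"),(441.2,-213.9)),("now",r.snapshot("top"),(580.1,-195.2))):
    g=im[:,:,0].astype(np.float32); o=np.arange(-14,15,1.); e=[]
    for k in range(-30,31,5):
        q=proj(np.array([np.r_[np.array(hx)+a*u+k*v,46] for a in o])).astype(np.float32)
        w=np.clip(cv2.remap(g,q[:,0].reshape(1,-1),q[:,1].reshape(1,-1),cv2.INTER_CUBIC).ravel()-95,0,None); e.append(w@o/w.sum())
    print(nm,np.median(e).round(2))
```

```text
initial -1.33
open -1.45
now -1.4
```

```bash
python3 -c "from bench import r;print(r.hand_in())"
```

```text
the job is handed in; nothing more can be done
None
```

All six stir bars are sorted by length through the gauge slots (two short, two medium, two long), the drawer is pushed shut against its stop, and the job is handed in. The two short bars were checked only by image measurements, not by a picture I looked at.

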